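Latch a brake shoe into a notched holding jig

TASK

Clamp the brake shoe in the holding jig: squeeze the release lever against the post of the sliding carriage, keep it squeezed while you slide the carriage up until its spring pad pushes the shoe home against the end stop and is pressed in some millimetres (at least 3, not down to its end), and let go so that the lever's tooth drops fully into a notch of the rack there. Be gentle: never drag the carriage with the tooth caught in the rack and never crush the shoe, and leave the other things on the bench where they are.

Things in the scene. Friction and masses are not known exactly. Their poses are not given: they have to be found in the camera images.
- shoe_jig: Fixed steel jig lying on the bench, 110 x 410 x 12 mm base plate. Origin: centre of its underside. Its y axis is the slide direction, from the carriage (-y end) to the end stop (+y end); z up. Two gibs (tops 42 mm high, at x = +-34 to +-50 mm) guide the carriage at the -y half; two polished round rails (tops 18 mm high) carry the shoe at the +y half.
- end_stop: Fixed dark steel block across the +y end of the jig, 90 mm wide, top 58 mm above the bench. Origin at the middle of the foot of the face that the shoe must touch, at y = +180 mm of the jig.
- carriage (a joint): Position of the aluminium carriage along the jig's y, m; 0 at the rear (-y) end, at most 0.105, grows towards the end stop. The slide is stiff: it takes about 9 N to move and stays where it is left. At first the carriage stands anywhere in 0 to 0.03, usually with the lever's tooth resting on top of a fin, not in a notch.
- grip_post (a point): Centre of the upper part of the carriage's fixed post, 87 mm above the bench. The post is an upright dark plate 32 mm wide (jig x), 12 mm thick (jig y), its top 116 mm above the bench; the rear block under it is 44 mm high and the jaw in front (54 to 66 mm ahead of the lever) is 52 mm high.
- lever_pad (a point): Centre of the upright paddle of the release lever, 87 mm above the bench when at rest, 28 mm wide, 8 mm thick (jig y), top 116 mm high. It stands 26 mm ahead (jig +y) of the post's centre at rest, parallel to the post, so post and lever measure 36 mm over their outer faces when latched, about 30 mm with the tooth on a fin, 24 mm fully squeezed.
- release_lever (a joint): Angle of the lever, rad: 0 = tooth at the bottom of a notch (latched), about 0.12 = tooth on top of a fin, 0.24 = fully squeezed to the post (hard end); clear of the rack above 0.15. A spring returns it; 3 to 6 N at the paddle squeeze it. Hinged 34 mm above the bench.
- tooth: The tooth that drops into the rack, hanging from the lever's forward arm, 40 mm ahead of the lever's pivot; 4 mm thick, goes 5 mm deep. This body's origin is on the pivot. The notches are square: a seated tooth stops the carriage both ways, with about 2 mm of play. At a fin's edge it can hang half way down; squeeze again and go a few mm on.
- pad_plate: Plate of the sprung pad at the front of the carriage, 74 mm wide, 26 mm high. Origin: middle of its face, 124 mm ahead of grip_post when out, 102 mm when bottomed (22 mm of travel). It pushes with 2.5 N when out plus 0.3 N per mm pressed in. The shoe slides on its rails at less than that first push, so the pad yields only once the shoe is home; the push needed to slide the carriage then rises.
- brake_shoe_2: Loose worn curved steel brake shoe, 70 x 156 x 33 mm, 0.5 kg, lying on the jig's two rails between pad and end stop, its 156 mm length along the slide. Origin: centre of its underside; its ends are 78 mm from it along its y. Another such shoe lies on the bare bench and is not part of the job.
- driver_orange: Bystander: pocket screwdriver with orange handle, 132 mm, lying at the robot's side of the jig.
- oil_stone: Bystander: small dark oil stone 25 x 51 x 13 mm on the far side of the jig.
- rack_base (a point): Point of the base plate under the rack. The steel rack: 13 upright fins across the slide, 4 mm thick, 10 mm apart centre to centre, so 6 mm wide notches; fin tops 24 mm above the bench. It has been clamped anywhere within 5 mm fore or aft of this point, so the places of its notches are not known beforehand and are best found by feel; it does not move in use.
Things that resemble listed ones, but are neither listed nor needed, are in the scene too. What is shaped like the brake_shoe_2 but purple or red is not meant.

How it is judged:
On the way, in this order (a step that is already met when the one before it is completed fails the run):
1. the release lever is held squeezed (value of joint release_lever above 0.17 rad), for 0.2 s.
2. with the lever squeezed the carriage has been slid up towards the shoe (value of joint carriage above 0.045 m and value of joint release_lever above 0.15 rad), for 0.1 s.
At the end, for the whole second after the job is handed in: The lever is let go and its tooth is down in a notch (lever below 0.05 rad); the pad is pressed in by 3 to 20.5 mm and pushes on the shoe with over 1.5 N; the shoe bears on the end stop with over 0.8 N; all at rest (value of joint release_lever below 0.05 rad and y of pad_plate in the frame of grip_post between 0.1035 and 0.121 m and contact force between pad_plate and brake_shoe_2 above 1.5 N and contact force between brake_shoe_2 and end_stop above 0.8 N and linear speed of brake_shoe_2 below 0.01 m/s); the robot touches nothing.
It fails at once if the carriage is forced while the tooth is caught in the rack (over 30 N on the tooth) (contact force between tooth and anything else above 30 N).
It fails at once if the shoe is crushed by the pad (over 20 N) (contact force between pad_plate and brake_shoe_2 above 20 N).
It fails at once if a bystander is moved by over 30 mm (distance of any of driver_orange, oil_stone from where it was at the start of the episode above 0.03 m).
It also fails if it takes over 67 s, if anything falls off the work surface, if the arm or the gripper's body presses on something with over 40 N, if the wrist force passes 120 N, or if a joint passes its speed limit or range.

ROBOT

A 7-joint arm with a two-finger parallel gripper is mounted at the origin on a cart in front of the work surface, level with it; the furniture and walls round the work are solid. World frame = base frame: x ahead of the robot, y to its left, z up, the work surface at z = 0. Lengths are in m, angles in rad, forces in N, time in s.
With the tool pointing down it reaches from about 0.425 to 0.95 m from the base axis. Payload 4.7 kg.
Tool frame: the origin (TCP) lies at the very end of the fingers, on their centre line; the grasp point (between the pads) lies 19 mm behind it; z points along the fingers, y is the direction in which the jaws open and shut (so a half turn about z gives the same grasp; the last joint's range is limited). The gripper opens to 87 mm and grips with 3 to 60 N. Pads are 19 mm wide; open, the fingers measure 117 mm over their backs; the gripper's body (75 mm by 190 mm) begins 51 mm behind the grasp point.
Start: joints at [1.314, 0.469, -0.049, 1.532, 0.024, 1.141, -0.082], TCP at [0.152, -0.658, 0.223] pointing down, gripper open.
Joint ranges: [-2.59, 2.59], [-0.33, 1.99], [-1.39, 1.29], [0.1, 2.45], [-1.04, 4.18], [0.21, 1.99], [-2.66, 2.66]. Speed limits (rad/s): [2.57, 2.57, 3.14, 3.14, 3.14, 3.14, 3.14].

INTERFACE

Orientations are given as a 3x3 rotation matrix whose columns are the frame's x, y, z axes.
In Python, from cell import robot gives the robot as it stands.
- The arm moves only by the tool move_arm, never from a script. Its argument "steps" is a list of rows, each an object of numbers: "jaw": the finger opening in m, from 0 to 0.087; "tx", "ty", "tz": the shift along the tool's x, y, z in m; "wx", "wy", "wz": the turn, a rotation vector about the tool's x, y, z in degrees. In form: [{"jaw": .., "tx": .., "ty": .., "tz": .., "wx": .., "wy": .., "wz": ..}, ...]. A call has 1 to 8 rows; each row is the pose to reach, as a shift and turn from the pose measured when the call began, along the tool's axes at that moment; what a row does not reach only later rows make up. A row lasts 1/12 s, in which the tool goes at most 41.7 mm and 7.16 degrees, less where a joint would pass 70% of its speed; a pose out of reach is approached as far as the arm can. A call with a gripper value outside its range is refused whole. The fingers move at their own pace and stop on an object; "force" is the grip in N (left out, the last holds). Time passes only in rows, so rows that repeat a pose let the fingers close. It gives the time, the measured TCP pose, the force and the opening at its end, in the units of the state.
- robot.sense(): the state, without advancing time (a new reading comes with each control period).
- robot.capture(name): name is "scene" or "top"; returns a dict with "image" (480x640x3 uint8, red, green, blue), "depth" (480x640 float32, m along the optical axis (not along the pixel's ray), 0 where there is no reading), "mtx" (3x3 intrinsics, pixels), "position" and "rotation" of the camera in the world. Camera axes: x right, y down, z forward; pixel columns grow to the right and rows downward; lengths in m; the calibration is good to about 2 mm. A picture is of the moment at which its call begins.
- robot.job_done(): hands the job in, once; it reports no verdict.
Trained networks look in a picture, given as the dict that the camera call returned (one of the last four; its "shot" number tells which), for a name from the list of things; names that differ only in an ending like _2 or _b are one class to them, and where a whole thing is asked for, a point or a joint stands for the part that bears it (a point fixed in the world has none). Each returns a list of dicts, best first, with "confidence" (0 to 1); they miss things now and then, are a little off and sometimes report something else, mostly with a low value. They report only what shows in the picture. A call takes as long as a camera call. They do not tell look-alikes from the thing itself.
- robot.outline_of(picture, name): "pixels" (480x640 bool, what is visible of it).
- robot.mark_of(picture, name): "point" ([x, y, z] in m, in world coordinates, good to about 4 mm: a listed point, or the origin of a listed thing).
The state is a dict: "time_s": time; "joint_pos": joint angles; "joint_velocities": joint speeds; "joint_torque": joint torques, N m; "tcp_pos": TCP position; "eef_rot": TCP orientation; "wrist_force": force on the tool from outside, world axes, zero at the start; "moment": the same for the moment, N m; "opening": finger opening in m.
Only numpy, scipy, OpenCV 4.12 (cv2) and the standard library are available. Lean on these libraries where they do the work, as an engineer would, in place of code of your own. Each camera call takes 0.05 s, during which the arm holds its last target.

## Working session

There is one attempt and no reset: what is moved stays moved. The work goes in short steps, Python scripts to look and compute and a tool call to move; the robot and the scene stay as the last step left them, time stands still between calls to the robot, and variables do not carry over. Pictures are saved under pics/ and viewed, and the job is handed in when it is done.

Besides the shell and the picture viewer there is one more tool, called after "Call:" as name([rows], argument=value, ...), one row to a line, values as JSON. move_arm: Moves the arm, as the interface text tells. Its arguments: {"type":"object","properties":{"steps":{"type":"array","items":{"type":"object","properties":{"jaw":{"type":"number"},"tx":{"type":"number"},"ty":{"type":"number"},"tz":{"type":"number"},"wx":{"type":"number"},"wy":{"type":"number"},"wz":{"type":"number"}}}},"force":{"type":"number"}},"required":["steps"]}

```bash
ls; mkdir -p pics; cat > h.py <<'E'
import numpy as np, cv2
from cell import robot
np.set_printoptions(precision=4,suppress=True)
def save(p,n): cv2.imwrite('pics/'+n,p['image'][:,:,::-1])
def proj(p,w):
    c=np.array(p['rotation']).T@(np.array(w)-p['position']); k=np.array(p['mtx'])@c; return k[:2]/k[2]
def cloud(p):
    d=p['depth'];v,u=np.mgrid[0:480,0:640];K=np.array(p['mtx'])
    c=np.stack([(u-K[0,2])/K[0,0]*d,(v-K[1,2])/K[1,1]*d,d],-1)
    return c@np.array(p['rotation']).T+p['position']
E
python3 - <<'E'
from h import *
s=robot.sense();print({k:np.array(v) for k,v in s.items()})
for cam in ['scene','top']:
    p=robot.capture(cam);save(p,cam+'0.png');print(cam,p['position'])
    for n in ['shoe_jig','end_stop','grip_post','lever_pad','tooth','pad_plate','brake_shoe_2','driver_orange','oil_stone','rack_base']:
        print(n,[(np.array(m['point']),round(m['confidence'],2),proj(p,m['point']).round()) for m in robot.mark_of(p,n)[:3]])
E
```

```text
pics
{'time_s': array(0.), 'joint_pos': array([ 1.3141,  0.4695, -0.0486,  1.5337,  0.0241,  1.141 , -0.0823]), 'joint_velocities': array([ 0.0002, -0.0002,  0.0021,  0.0004, -0.0007, -0.0005, -0.0001]), 'joint_torque': array([ -0.0004, -50.7981,  -0.081 , -23.6158,  -0.0614,   0.0379,
         0.0002]), 'tcp_pos': array([ 0.1523, -0.657 ,  0.2215]), 'eef_rot': array([[ 0.9742,  0.2258, -0.0005],
       [ 0.2258, -0.9742,  0.0019],
       [-0.0001, -0.002 , -1.    ]]), 'wrist_force': array([-0.7578, -0.3062,  0.6025]), 'moment': array([-0.0475, -0.0352,  0.0253]), 'opening': array(0.0868)}
scene [0.2864 0.6897 0.7965]
shoe_jig [(array([ 0.5762, -0.0211,  0.002 ]), 0.84, array([332., 289.]))]
end_stop [(array([0.5598, 0.1606, 0.0112]), 0.66, array([301., 350.]))]
grip_post [(array([ 0.5971, -0.1694,  0.0857]), 0.85, array([351., 219.]))]
lever_pad [(array([ 0.5921, -0.1509,  0.0892]), 0.71, array([350., 223.]))]
tooth [(array([ 0.4753,  0.0327, -0.0021]), 0.55, array([366., 323.]))]
pad_plate [(array([ 0.5795, -0.0471,  0.0375]), 0.64, array([336., 270.]))]
brake_shoe_2 [(array([ 0.66
[... 750 characters left out ...]
7, -0.0488,  0.0334]), 0.46, array([316., 279.])), (array([ 0.6872, -0.0748,  0.0035]), 0.17, array([330., 227.]))]
tooth []
pad_plate [(array([0.4791, 0.0301, 0.0004]), 0.16, array([274., 334.]))]
brake_shoe_2 [(array([ 0.8398, -0.2355, -0.0034]), 0.94, array([412., 153.])), (array([ 0.672 , -0.359 , -0.0028]), 0.89, array([477., 237.])), (array([ 0.5835, -0.0794,  0.0149]), 0.72, array([332., 280.]))]
driver_orange [(array([0.4785, 0.0301, 0.0001]), 0.67, array([274., 335.]))]
oil_stone [(array([ 0.686 , -0.0737,  0.0017]), 0.72, array([330., 228.])), (array([ 0.5983, -0.1724,  0.0823]), 0.17, array([385., 270.]))]
rack_base [(array([ 0.5839, -0.0807,  0.0133]), 0.82, array([333., 280.]))]
```

View pics/scene0.png

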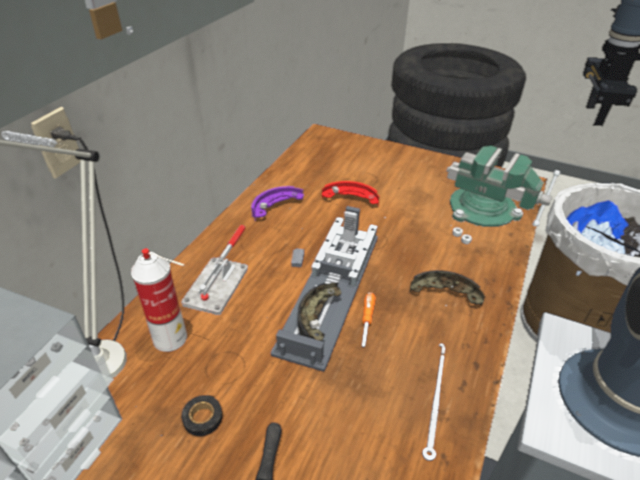

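View pics/top0.png

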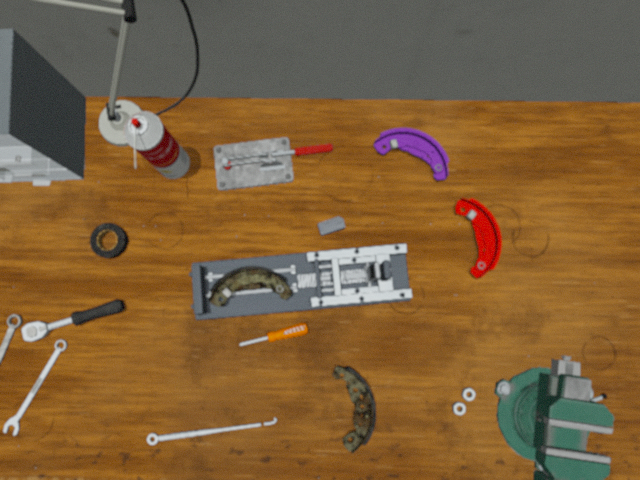

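```bash
python3 - <<'E'
import cv2
a=cv2.imread('pics/scene0.png')[190:380,260:430];cv2.imwrite('pics/c_scene0.png',cv2.resize(a,None,fx=3,fy=3,interpolation=2))
a=cv2.imread('pics/top0.png')[230:340,180:420];cv2.imwrite('pics/c_top0.png',cv2.resize(a,None,fx=3,fy=3,interpolation=2))
E
```

```text
(no output)
```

View pics/c_scene0.png

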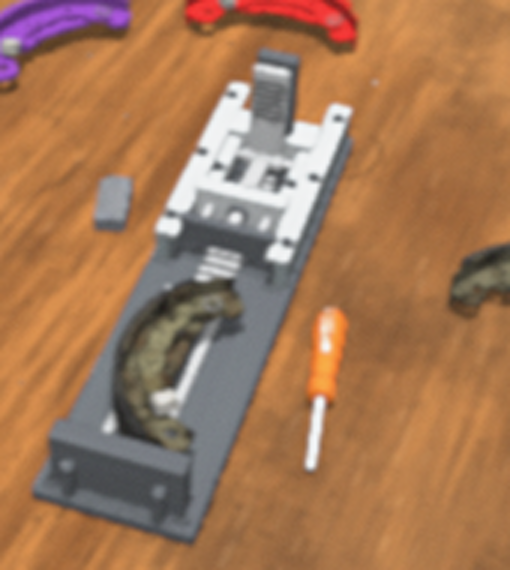

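View pics/c_top0.png

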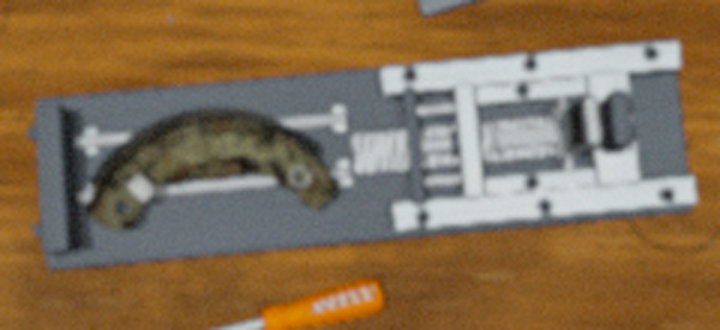

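```bash
python3 - <<'E'
from h import *
p=robot.capture('top');X=cloud(p)
for q in [p]:
    def rect(m,lo,hi):
        P=X[m&(X[...,2]>lo)&(X[...,2]<hi)][:,:2].astype(np.float32)
        r=cv2.minAreaRect(P*1000); print(len(P),r)
    m=np.zeros((480,640),bool); m[235:325,185:420]=1
    o=robot.outline_of(q,'shoe_jig')[0]; print(o['confidence'],o['pixels'].sum())
    rect(cv2.morphologyEx((o['pixels']|0).astype(np.uint8),cv2.MORPH_OPEN,np.ones((3,3)))>0,-.01,.03)
    rect(o['pixels'],.036,.046)
    # high stuff: post/lever
    P=X[m&(X[...,2]>.10)&(X[...,2]<.13)]; print(len(P),P.mean(0),cv2.minAreaRect((P[:,:2]*1000).astype(np.float32)))
    P=X[m&(X[...,2]>.05)&(X[...,2]<.062)&(X[...,1]>.1)]; print('stop',len(P),P.mean(0),cv2.minAreaRect((P[:,:2]*1000).astype(np.float32)))
p=robot.capture('scene');X=cloud(p)
P=X[190:260,320:390].reshape(-1,3);P=P[(P[:,2]>.10)&(P[:,2]<.13)];print(len(P),P.mean(0),cv2.minAreaRect((P[:,:2]*1000).astype(np.float32)))
for n in ['grip_post','lever_pad','end_stop']: print(n,[(np.array(m['point']),m['confidence']) for m in robot.mark_of(p,n)[:1]])
E
```

```text
0.82 10881
6466 ((579.9215698242188, -17.673904418945312), (114.52384185791016, 422.7841796875), 6.240257740020752)
2583 ((579.3121337890625, -17.5323486328125), (100.26177978515625, 405.6674499511719), 6.158214092254639)
252 [ 0.5945 -0.1625  0.1145] ((594.596923828125, -162.66990661621094), (32.12451934814453, 30.936092376708984), 7.3632121086120605)
stop 550 [0.5607 0.1597 0.057 ] ((558.83935546875, 140.263916015625), (89.13284301757812, 80.41549682617188), 0.42771613597869873)
177 [ 0.5919 -0.1598  0.1112] ((592.4403686523438, -162.94729614257812), (31.42473030090332, 31.83892250061035), 11.538987159729004)
grip_post [(array([ 0.5972, -0.1697,  0.0857]), 0.91)]
lever_pad [(array([0.5766, 0.0726, 0.0183]), 0.69)]
end_stop [(array([0.5625, 0.1603, 0.01  ]), 0.65)]
```

```bash
python3 - <<'E'
from h import *
p=robot.capture('top');X=cloud(p)
print(X[350:480,490:630,2].max(), np.unravel_index(X[350:480,490:630,2].argmax(),(130,140)))
v=X[350:480,490:630].reshape(-1,3);v=v[(v[:,2]>.08)];print(v.min(0),v.max(0))
s=robot.sense();R=np.array(s['eef_rot']);t=np.array([.595,-.1645,.20])
d=t-s['tcp_pos'];print(R.T@d)
a=np.radians(6.2);y=np.array([np.sin(a),-np.cos(a),0]);z=np.array([0,0,-1.]);x=np.cross(y,z)
from scipy.spatial.transform import Rotation as Ro
print(Ro.from_matrix(R.T@np.c_[x,y,z]).as_rotvec(degrees=True))
E
```

```text
1.0658438305411233 (np.int64(0), np.int64(67))
[ 0.2483 -0.5239  0.0802] [ 0.5058 -0.0599  1.0658]
[ 0.5424 -0.3804  0.0226]
[ 0.0015 -0.0017  6.8542]
```

Call:
move_arm([
  {"tz": -0.04, "jaw": 0.087},
  {"tz": -0.08, "wz": 3},
  {"tx": 0.04, "ty": -0.028, "tz": -0.08, "wz": 6.85},
  {"tx": 0.075, "ty": -0.05, "tz": -0.08, "wz": 6.85},
  {"tx": 0.11, "ty": -0.075, "tz": -0.08, "wz": 6.85},
  {"tx": 0.145, "ty": -0.1, "tz": -0.08, "wz": 6.85},
  {"tx": 0.18, "ty": -0.125, "tz": -0.08, "wz": 6.85},
  {"tx": 0.21, "ty": -0.147, "tz": -0.08, "wz": 6.85},
], force=12)

```text
invalid input
```

Call:
move_arm([
  {"jaw": 0.087, "tx": 0, "ty": 0, "tz": -0.04, "wx": 0, "wy": 0, "wz": 0},
  {"jaw": 0.087, "tx": 0, "ty": 0, "tz": -0.08, "wx": 0, "wy": 0, "wz": 3},
  {"jaw": 0.087, "tx": 0.04, "ty": -0.028, "tz": -0.08, "wx": 0, "wy": 0, "wz": 6.85},
  {"jaw": 0.087, "tx": 0.075, "ty": -0.05, "tz": -0.08, "wx": 0, "wy": 0, "wz": 6.85},
  {"jaw": 0.087, "tx": 0.11, "ty": -0.075, "tz": -0.08, "wx": 0, "wy": 0, "wz": 6.85},
  {"jaw": 0.087, "tx": 0.145, "ty": -0.1, "tz": -0.08, "wx": 0, "wy": 0, "wz": 6.85},
  {"jaw": 0.087, "tx": 0.18, "ty": -0.125, "tz": -0.08, "wx": 0, "wy": 0, "wz": 6.85},
  {"jaw": 0.087, "tx": 0.21, "ty": -0.147, "tz": -0.08, "wx": 0, "wy": 0, "wz": 6.85},
], force=12)

```text
time_s: 2.12
tcp_pos: [0.3208, -0.47, 0.3028]
eef_rot: [[0.994, 0.108, 0.0], [0.108, -0.994, -0.001], [0.0, 0.001, -1.0]]
wrist_force: [0.8, -0.4, 0.6]
opening: 0.0868
```

Call:
move_arm([
  {"jaw": 0.087, "tx": 0.03, "ty": -0.027, "tz": 0, "wx": 0, "wy": 0, "wz": 0},
  {"jaw": 0.087, "tx": 0.06, "ty": -0.054, "tz": 0, "wx": 0, "wy": 0, "wz": 0},
  {"jaw": 0.087, "tx": 0.09, "ty": -0.081, "tz": 0, "wx": 0, "wy": 0, "wz": 0},
  {"jaw": 0.087, "tx": 0.12, "ty": -0.108, "tz": 0, "wx": 0, "wy": 0, "wz": 0},
  {"jaw": 0.087, "tx": 0.15, "ty": -0.135, "tz": 0.0, "wx": 0, "wy": 0, "wz": 0},
  {"jaw": 0.087, "tx": 0.18, "ty": -0.162, "tz": 0.02, "wx": 0, "wy": 0, "wz": 0},
  {"jaw": 0.087, "tx": 0.21, "ty": -0.189, "tz": 0.04, "wx": 0, "wy": 0, "wz": 0},
  {"jaw": 0.087, "tx": 0.24, "ty": -0.215, "tz": 0.06, "wx": 0, "wy": 0, "wz": 0},
])

```text
time_s: 2.78
tcp_pos: [0.5315, -0.2353, 0.2471]
eef_rot: [[0.994, 0.108, 0.002], [0.108, -0.994, -0.001], [0.002, 0.002, -1.0]]
wrist_force: [-0.3, -0.7, -0.8]
opening: 0.0871
```

Call:
move_arm([
  {"jaw": 0.087, "tx": 0.03, "ty": -0.027, "tz": 0.02, "wx": 0, "wy": 0, "wz": 0},
  {"jaw": 0.087, "tx": 0.055, "ty": -0.048, "tz": 0.03, "wx": 0, "wy": 0, "wz": 0},
  {"jaw": 0.087, "tx": 0.065, "ty": -0.058, "tz": 0.04, "wx": 0, "wy": 0, "wz": 0},
  {"jaw": 0.087, "tx": 0.065, "ty": -0.058, "tz": 0.04, "wx": 0, "wy": 0, "wz": 0},
  {"jaw": 0.087, "tx": 0.065, "ty": -0.058, "tz": 0.04, "wx": 0, "wy": 0, "wz": 0},
])

```text
time_s: 3.2
tcp_pos: [0.5899, -0.1699, 0.2064]
eef_rot: [[0.994, 0.11, 0.0], [0.11, -0.994, -0.001], [0.0, 0.001, -1.0]]
wrist_force: [-0.2, -0.6, 1.2]
opening: 0.0872
```

```bash
python3 - <<'E'
from h import *
for c in ['scene','top']:
    p=robot.capture(c);save(p,c+'1.png')
    for n in ['grip_post','lever_pad']: print(n,[(np.array(m['point']),m['confidence']) for m in robot.mark_of(p,n)[:1]])
a=cv2.imread('pics/scene1.png')[120:300,250:450];cv2.imwrite('pics/c_scene1.png',cv2.resize(a,None,fx=3,fy=3,interpolation=2))
s=robot.sense();R=np.array(s['eef_rot']);print(R,s['tcp_pos'],R.T@(np.array([.5955,-.1645,.07])-s['tcp_pos']))
E
```

```text
grip_post [(array([ 0.5983, -0.1668,  0.0864]), 0.86)]
lever_pad [(array([ 0.5949, -0.1504,  0.0877]), 0.69)]
grip_post [(array([0.5608, 0.1621, 0.0159]), 0.17)]
lever_pad []
[[ 0.9944  0.1054  0.0029]
 [ 0.1054 -0.9944 -0.0025]
 [ 0.0027  0.0028 -1.    ]] [ 0.5896 -0.1723  0.208 ] [ 0.0063 -0.0075  0.138 ]
```

View pics/c_scene1.png

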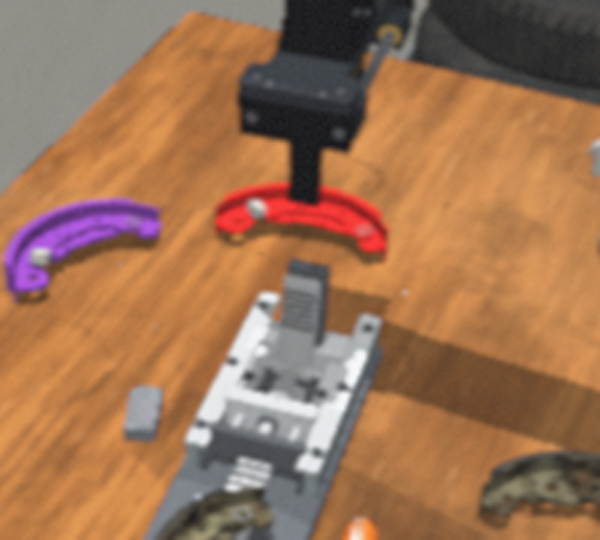

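What could be mistaken for the target, in scene pixels:
- **Shoe:** the one in the jig at (314,314) is the one meant. The bare-bench shoe at (447,287), the red one at (350,190) and the purple one at (277,200) are not.
- **Lever:** the post and lever are at (350,221). The red-handled toggle at (230,255) is not the lever.

The crop shows the post and paddle directly under the gripper, so I'm descending.

Call:
move_arm([
  {"jaw": 0.087, "tx": 0.006, "ty": -0.0075, "tz": 0.03, "wx": 0, "wy": 0, "wz": 0},
  {"jaw": 0.087, "tx": 0.006, "ty": -0.0075, "tz": 0.06, "wx": 0, "wy": 0, "wz": 0},
  {"jaw": 0.087, "tx": 0.006, "ty": -0.0075, "tz": 0.09, "wx": 0, "wy": 0, "wz": 0},
  {"jaw": 0.087, "tx": 0.006, "ty": -0.0075, "tz": 0.115, "wx": 0, "wy": 0, "wz": 0},
  {"jaw": 0.087, "tx": 0.006, "ty": -0.0075, "tz": 0.13, "wx": 0, "wy": 0, "wz": 0},
  {"jaw": 0.087, "tx": 0.006, "ty": -0.0075, "tz": 0.138, "wx": 0, "wy": 0, "wz": 0},
  {"jaw": 0.087, "tx": 0.006, "ty": -0.0075, "tz": 0.138, "wx": 0, "wy": 0, "wz": 0},
  {"jaw": 0.087, "tx": 0.006, "ty": -0.0075, "tz": 0.138, "wx": 0, "wy": 0, "wz": 0},
])

```text
time_s: 4.17
tcp_pos: [0.5956, -0.165, 0.0707]
eef_rot: [[0.995, 0.105, 0.004], [0.105, -0.995, -0.003], [0.004, 0.003, -1.0]]
wrist_force: [0.2, 0.6, -0.7]
opening: 0.0868
```

```bash
python3 - <<'E'
from h import *
p=robot.capture('scene');save(p,'scene2.png')
a=cv2.imread('pics/scene2.png')[120:300,250:450];cv2.imwrite('pics/c_scene2.png',cv2.resize(a,None,fx=3,fy=3,interpolation=2))
s=robot.sense();print(s['tcp_pos'],s['eef_rot'],s['wrist_force'])
E
```

```text
[ 0.5962 -0.165   0.0713] [[ 0.9945  0.1049  0.0054]
 [ 0.1049 -0.9945 -0.0031]
 [ 0.005   0.0036 -1.    ]] [-0.3988  0.0971 -0.5109]
```

View pics/c_scene2.png

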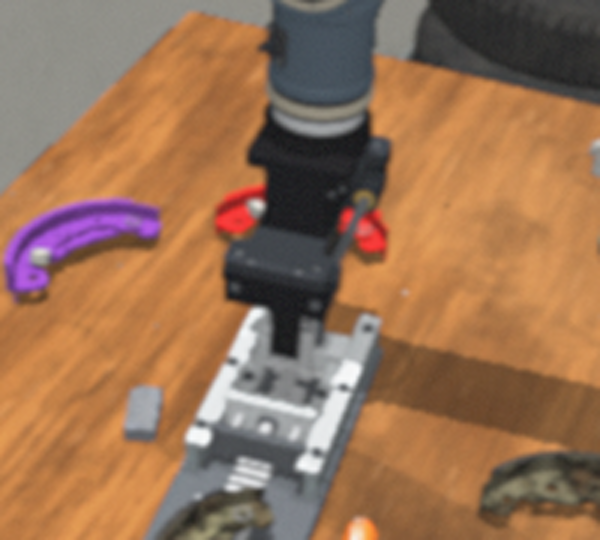

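Call:
move_arm([
  {"jaw": 0.05, "tx": 0, "ty": 0, "tz": 0, "wx": 0, "wy": 0, "wz": 0},
  {"jaw": 0.04, "tx": 0, "ty": 0, "tz": 0, "wx": 0, "wy": 0, "wz": 0},
  {"jaw": 0.04, "tx": 0, "ty": 0, "tz": 0, "wx": 0, "wy": 0, "wz": 0},
  {"jaw": 0.04, "tx": 0, "ty": 0, "tz": 0, "wx": 0, "wy": 0, "wz": 0},
  {"jaw": 0.04, "tx": 0, "ty": 0, "tz": 0, "wx": 0, "wy": 0, "wz": 0},
  {"jaw": 0.04, "tx": 0, "ty": 0, "tz": 0, "wx": 0, "wy": 0, "wz": 0},
], force=12)

```text
time_s: 4.72
tcp_pos: [0.5962, -0.165, 0.0715]
eef_rot: [[0.994, 0.105, 0.006], [0.105, -0.994, -0.003], [0.005, 0.004, -1.0]]
wrist_force: [0.2, -0.4, -0.8]
opening: 0.0552
```

Call:
move_arm([
  {"jaw": 0.034, "tx": 0, "ty": 0, "tz": 0, "wx": 0, "wy": 0, "wz": 0},
  {"jaw": 0.03, "tx": 0, "ty": 0, "tz": 0, "wx": 0, "wy": 0, "wz": 0},
  {"jaw": 0.027, "tx": 0, "ty": 0, "tz": 0, "wx": 0, "wy": 0, "wz": 0},
  {"jaw": 0.024, "tx": 0, "ty": 0, "tz": 0, "wx": 0, "wy": 0, "wz": 0},
  {"jaw": 0.022, "tx": 0, "ty": 0, "tz": 0, "wx": 0, "wy": 0, "wz": 0},
  {"jaw": 0.022, "tx": 0, "ty": 0, "tz": 0, "wx": 0, "wy": 0, "wz": 0},
  {"jaw": 0.02, "tx": 0, "ty": 0, "tz": 0, "wx": 0, "wy": 0, "wz": 0},
  {"jaw": 0.02, "tx": 0, "ty": 0, "tz": 0, "wx": 0, "wy": 0, "wz": 0},
], force=12)

```text
time_s: 5.38
tcp_pos: [0.596, -0.1634, 0.0712]
eef_rot: [[0.994, 0.106, 0.005], [0.106, -0.994, -0.001], [0.005, 0.002, -1.0]]
wrist_force: [-0.0, 5.3, -0.6]
opening: 0.0266
```

Call:
move_arm([
  {"jaw": 0.015, "tx": 0, "ty": 0, "tz": 0, "wx": 0, "wy": 0, "wz": 0},
  {"jaw": 0.015, "tx": 0, "ty": 0, "tz": 0, "wx": 0, "wy": 0, "wz": 0},
  {"jaw": 0.015, "tx": 0, "ty": 0, "tz": 0, "wx": 0, "wy": 0, "wz": 0},
  {"jaw": 0.015, "tx": 0, "ty": 0, "tz": 0, "wx": 0, "wy": 0, "wz": 0},
], force=15)

```text
time_s: 5.72
tcp_pos: [0.596, -0.1634, 0.0712]
eef_rot: [[0.994, 0.106, 0.005], [0.106, -0.994, -0.001], [0.005, 0.002, -1.0]]
wrist_force: [-0.6, 3.7, -0.3]
opening: 0.0264
```

Call:
move_arm([
  {"jaw": 0.01, "tx": 0, "ty": 0, "tz": 0, "wx": 0, "wy": 0, "wz": 0},
  {"jaw": 0.01, "tx": 0, "ty": 0, "tz": 0, "wx": 0, "wy": 0, "wz": 0},
  {"jaw": 0.01, "tx": 0, "ty": 0, "tz": 0, "wx": 0, "wy": 0, "wz": 0},
  {"jaw": 0.01, "tx": 0, "ty": 0, "tz": 0, "wx": 0, "wy": 0, "wz": 0},
], force=25)

```text
time_s: 6.05
tcp_pos: [0.5961, -0.1636, 0.0712]
eef_rot: [[0.994, 0.105, 0.005], [0.105, -0.994, -0.001], [0.005, 0.002, -1.0]]
wrist_force: [-0.3, 3.3, -1.2]
opening: 0.026
```

```bash
python3 - <<'E'
from h import *
p=robot.capture('scene');save(p,'scene3.png')
a=cv2.imread('pics/scene3.png')[180:300,280:410];cv2.imwrite('pics/c_scene3.png',cv2.resize(a,None,fx=5,fy=5,interpolation=2))
E
```

```text
(no output)
```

View pics/c_scene3.png

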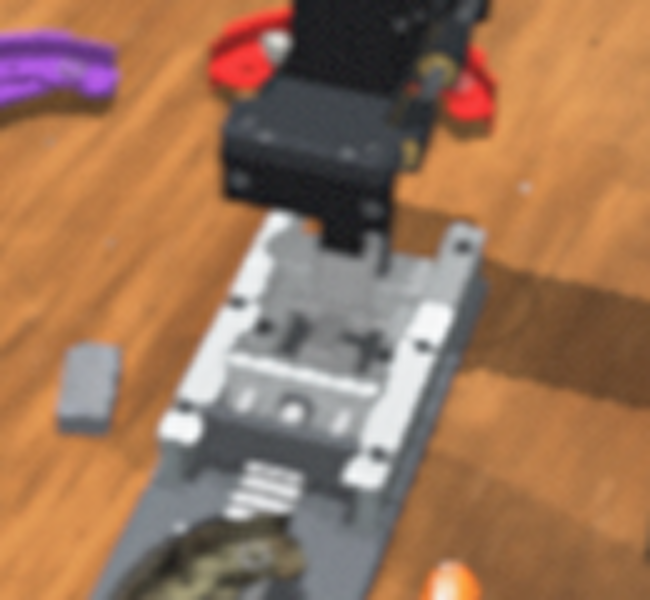

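Call:
move_arm([
  {"jaw": 0.01, "tx": 0, "ty": -0.004, "tz": 0, "wx": 0, "wy": 0, "wz": 0},
  {"jaw": 0.01, "tx": 0, "ty": -0.009, "tz": 0, "wx": 0, "wy": 0, "wz": 0},
  {"jaw": 0.01, "tx": 0, "ty": -0.014, "tz": 0, "wx": 0, "wy": 0, "wz": 0},
  {"jaw": 0.01, "tx": 0, "ty": -0.019, "tz": 0, "wx": 0, "wy": 0, "wz": 0},
  {"jaw": 0.01, "tx": 0, "ty": -0.024, "tz": 0, "wx": 0, "wy": 0, "wz": 0},
  {"jaw": 0.01, "tx": 0, "ty": -0.029, "tz": 0, "wx": 0, "wy": 0, "wz": 0},
], force=25)

```text
time_s: 6.6
tcp_pos: [0.5938, -0.1415, 0.0712]
eef_rot: [[0.995, 0.101, 0.008], [0.101, -0.995, -0.009], [0.007, 0.01, -1.0]]
wrist_force: [4.2, -9.7, -4.2]
opening: 0.0262
```

Call:
move_arm([
  {"jaw": 0.01, "tx": 0, "ty": -0.008, "tz": 0, "wx": 0, "wy": 0, "wz": 0},
  {"jaw": 0.01, "tx": 0, "ty": -0.013, "tz": 0, "wx": 0, "wy": 0, "wz": 0},
  {"jaw": 0.01, "tx": 0, "ty": -0.018, "tz": 0, "wx": 0, "wy": 0, "wz": 0},
  {"jaw": 0.01, "tx": 0, "ty": -0.023, "tz": 0, "wx": 0, "wy": 0, "wz": 0},
  {"jaw": 0.01, "tx": 0, "ty": -0.028, "tz": 0, "wx": 0, "wy": 0, "wz": 0},
])

```text
time_s: 7.02
tcp_pos: [0.5915, -0.1204, 0.0711]
eef_rot: [[0.995, 0.097, 0.009], [0.097, -0.995, -0.016], [0.008, 0.017, -1.0]]
wrist_force: [3.3, -9.5, -1.9]
opening: 0.0268
```

```bash
python3 - <<'E'
from h import *
s=robot.sense();print(s['tcp_pos'],s['eef_rot'],s['wrist_force'])
for c in ['scene','top']:
    p=robot.capture(c);save(p,c+'4.png')
    for n in ['brake_shoe_2','end_stop','pad_plate']: print(n,[(np.array(m['point']),m['confidence']) for m in robot.mark_of(p,n)[:4]])
a=cv2.imread('pics/top4.png')[220:340,180:420];cv2.imwrite('pics/c_4.png',cv2.resize(a,None,fx=3,fy=3,interpolation=2))
E
```

```text
[ 0.5915 -0.1204  0.0711] [[ 0.9952  0.0971  0.0094]
 [ 0.0973 -0.9951 -0.0164]
 [ 0.0077  0.0172 -0.9998]] [ 3.2815 -9.5352 -1.8592]
brake_shoe_2 [(array([0.5737, 0.0747, 0.0172]), 0.8), (array([ 0.8386, -0.2373,  0.0014]), 0.77)]
end_stop [(array([0.5616, 0.1614, 0.0117]), 0.91)]
pad_plate [(array([ 0.5757, -0.0039,  0.0361]), 0.84)]
brake_shoe_2 [(array([ 0.839 , -0.2356, -0.0021]), 0.89), (array([0.5717, 0.0728, 0.0203]), 0.57), (array([ 0.6707, -0.3587, -0.0018]), 0.57), (array([ 0.5752, -0.0218,  0.0013]), 0.52)]
end_stop [(array([0.561 , 0.1634, 0.0134]), 0.56)]
pad_plate [(array([ 0.5801, -0.0016,  0.0361]), 0.56)]
```

View pics/c_4.png

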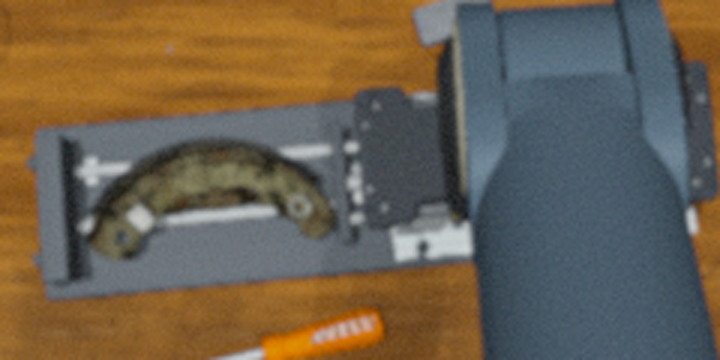

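View pics/scene4.png

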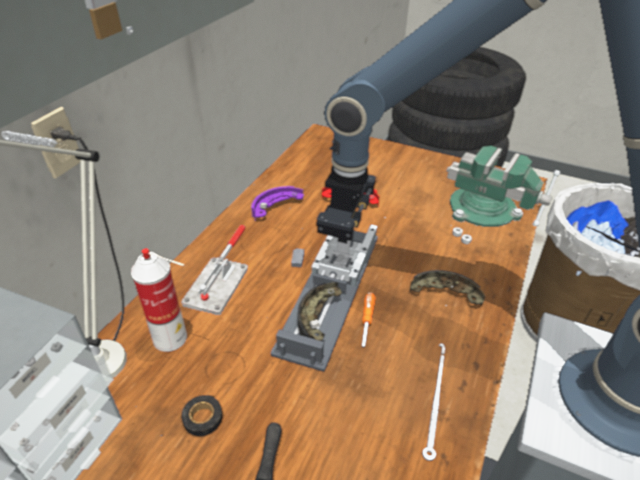

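Call:
move_arm([
  {"jaw": 0.01, "tx": 0, "ty": -0.008, "tz": 0, "wx": 0.5, "wy": 0, "wz": -0.2},
  {"jaw": 0.01, "tx": 0, "ty": -0.012, "tz": 0, "wx": 0.8, "wy": 0, "wz": -0.4},
  {"jaw": 0.01, "tx": 0, "ty": -0.016, "tz": 0, "wx": 1, "wy": 0, "wz": -0.4},
  {"jaw": 0.01, "tx": 0, "ty": -0.02, "tz": 0, "wx": 1, "wy": 0, "wz": -0.4},
])

```text
time_s: 7.75
tcp_pos: [0.5901, -0.1074, 0.0712]
eef_rot: [[0.995, 0.1, 0.009], [0.1, -0.995, -0.006], [0.008, 0.007, -1.0]]
wrist_force: [2.1, -12.6, -0.8]
opening: 0.0264
```

```bash
python3 - <<'E'
from h import *
s=robot.sense();print(s['tcp_pos'],s['eef_rot'],s['wrist_force'])
for c in ['scene','top']:
    p=robot.capture(c);save(p,c+'5.png')
    for n in ['brake_shoe_2','end_stop','pad_plate']: print(n,[(np.array(m['point']),m['confidence']) for m in robot.mark_of(p,n)[:4]])
E
```

```text
[ 0.5901 -0.1074  0.0712] [[ 0.9949  0.1001  0.0092]
 [ 0.1002 -0.9949 -0.0065]
 [ 0.0085  0.0074 -0.9999]] [  2.1345 -12.5758  -0.7642]
brake_shoe_2 [(array([0.5731, 0.0813, 0.0202]), 0.77), (array([ 0.8389, -0.2319, -0.0005]), 0.65), (array([ 0.5899, -0.0784,  0.0114]), 0.28)]
end_stop [(array([0.5613, 0.164 , 0.0096]), 0.84)]
pad_plate [(array([0.5742, 0.0055, 0.0381]), 0.79)]
brake_shoe_2 [(array([ 0.6712, -0.3604, -0.0012]), 0.84), (array([ 0.8347, -0.2344, -0.0025]), 0.84), (array([0.5723, 0.0859, 0.0211]), 0.78)]
end_stop [(array([0.5597, 0.1654, 0.0151]), 0.68)]
pad_plate [(array([0.5777, 0.0061, 0.0351]), 0.52)]
```

Call:
move_arm([
  {"jaw": 0.01, "tx": 0, "ty": -0.007, "tz": 0, "wx": 0.3, "wy": 0, "wz": -0.3},
  {"jaw": 0.01, "tx": 0, "ty": -0.009, "tz": 0, "wx": 0.4, "wy": 0, "wz": -0.3},
  {"jaw": 0.01, "tx": 0, "ty": -0.011, "tz": 0, "wx": 0.4, "wy": 0, "wz": -0.3},
])

```text
time_s: 8.4
tcp_pos: [0.5898, -0.104, 0.0712]
eef_rot: [[0.995, 0.101, 0.01], [0.101, -0.995, -0.008], [0.01, 0.009, -1.0]]
wrist_force: [4.3, -13.9, -4.5]
opening: 0.0264
```

Call:
move_arm([
  {"jaw": 0.01, "tx": 0, "ty": -0.007, "tz": 0, "wx": 0.3, "wy": 0, "wz": 0},
  {"jaw": 0.01, "tx": 0, "ty": -0.009, "tz": 0, "wx": 0.4, "wy": 0, "wz": 0},
  {"jaw": 0.01, "tx": 0, "ty": -0.011, "tz": 0, "wx": 0.4, "wy": 0, "wz": 0},
])

```text
time_s: 8.65
tcp_pos: [0.5896, -0.102, 0.0711]
eef_rot: [[0.995, 0.097, 0.012], [0.097, -0.995, -0.011], [0.011, 0.012, -1.0]]
wrist_force: [4.7, -14.3, -3.1]
opening: 0.0263
```

```bash
python3 - <<'E'
from h import *
s=robot.sense();print(s['tcp_pos'],s['eef_rot'],s['wrist_force'])
for c in ['scene','top']:
    p=robot.capture(c);save(p,c+'6.png')
    for n in ['brake_shoe_2','end_stop','pad_plate']: print(n,[(np.array(m['point']),m['confidence']) for m in robot.mark_of(p,n)[:4]])
a=cv2.imread('pics/scene6.png')[210:390,250:420];cv2.imwrite('pics/c_6.png',cv2.resize(a,None,fx=3,fy=3,interpolation=2))
E
```

```text
[ 0.5896 -0.102   0.0711] [[ 0.9952  0.0967  0.0122]
 [ 0.0968 -0.9952 -0.0108]
 [ 0.0111  0.012  -0.9999]] [  4.7364 -14.3088  -3.1375]
brake_shoe_2 [(array([ 0.8367, -0.234 ,  0.0016]), 0.78), (array([0.577 , 0.0834, 0.0176]), 0.63)]
end_stop [(array([0.5599, 0.1611, 0.0118]), 0.97)]
pad_plate [(array([0.5767, 0.0068, 0.0392]), 0.59)]
brake_shoe_2 [(array([0.5695, 0.0813, 0.019 ]), 0.94), (array([ 0.8357, -0.2333, -0.0041]), 0.77), (array([ 0.6715, -0.3582, -0.0028]), 0.67)]
end_stop [(array([0.5617, 0.166 , 0.0151]), 0.84)]
pad_plate [(array([0.5786, 0.0067, 0.0365]), 0.45)]
```

View pics/c_6.png

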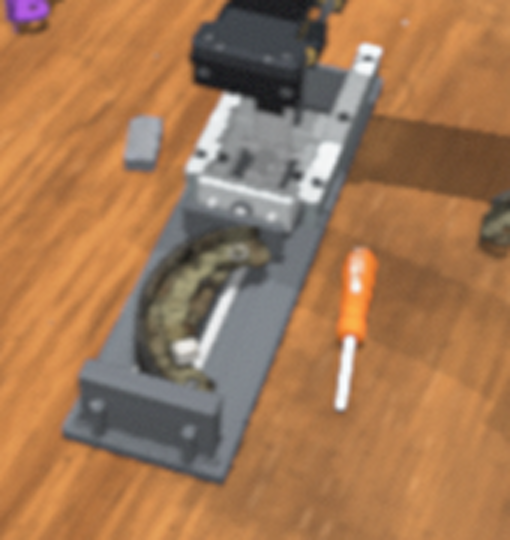

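Call:
move_arm([
  {"jaw": 0.01, "tx": 0, "ty": 0, "tz": 0, "wx": 0, "wy": 0, "wz": 0},
  {"jaw": 0.01, "tx": 0, "ty": 0, "tz": 0, "wx": 0, "wy": 0, "wz": 0},
  {"jaw": 0.028, "tx": 0, "ty": 0, "tz": 0, "wx": 0, "wy": 0, "wz": 0},
  {"jaw": 0.03, "tx": 0, "ty": 0, "tz": 0, "wx": 0, "wy": 0, "wz": 0},
  {"jaw": 0.034, "tx": 0, "ty": 0, "tz": 0, "wx": 0, "wy": 0, "wz": 0},
  {"jaw": 0.038, "tx": 0, "ty": 0, "tz": 0, "wx": 0, "wy": 0, "wz": 0},
  {"jaw": 0.044, "tx": 0, "ty": 0, "tz": 0, "wx": 0, "wy": 0, "wz": 0},
  {"jaw": 0.05, "tx": 0, "ty": 0, "tz": 0, "wx": 0, "wy": 0, "wz": 0},
])

```text
time_s: 9.72
tcp_pos: [0.5898, -0.1012, 0.0713]
eef_rot: [[0.995, 0.097, 0.013], [0.097, -0.995, -0.01], [0.012, 0.011, -1.0]]
wrist_force: [0.5, 0.1, -0.4]
opening: 0.0439
```

Call:
move_arm([
  {"jaw": 0.05, "tx": 0, "ty": 0, "tz": 0, "wx": 0, "wy": 0, "wz": 0},
  {"jaw": 0.03, "tx": 0, "ty": 0, "tz": 0, "wx": 0, "wy": 0, "wz": 0},
  {"jaw": 0.028, "tx": 0, "ty": 0, "tz": 0, "wx": 0, "wy": 0, "wz": 0},
  {"jaw": 0.028, "tx": 0, "ty": 0, "tz": 0, "wx": 0, "wy": 0, "wz": 0},
  {"jaw": 0.028, "tx": 0, "ty": 0, "tz": 0, "wx": 0, "wy": 0, "wz": 0},
  {"jaw": 0.028, "tx": 0, "ty": 0, "tz": 0, "wx": 0, "wy": 0, "wz": 0},
  {"jaw": 0.028, "tx": 0, "ty": 0, "tz": 0, "wx": 0, "wy": 0, "wz": 0},
  {"jaw": 0.028, "tx": 0, "ty": 0, "tz": 0, "wx": 0, "wy": 0, "wz": 0},
], force=3)

```text
time_s: 10.38
tcp_pos: [0.5897, -0.1009, 0.0713]
eef_rot: [[0.995, 0.097, 0.013], [0.098, -0.995, -0.01], [0.011, 0.011, -1.0]]
wrist_force: [-0.2, 0.5, 1.1]
opening: 0.0318
```

Call:
move_arm([
  {"jaw": 0.028, "tx": 0, "ty": 0, "tz": 0, "wx": 0, "wy": 0, "wz": 0},
  {"jaw": 0.028, "tx": 0, "ty": 0, "tz": 0, "wx": 0, "wy": 0, "wz": 0},
  {"jaw": 0.028, "tx": 0, "ty": 0, "tz": 0, "wx": 0, "wy": 0, "wz": 0},
])

```text
time_s: 10.63
tcp_pos: [0.5897, -0.1009, 0.0713]
eef_rot: [[0.995, 0.097, 0.012], [0.098, -0.995, -0.01], [0.011, 0.011, -1.0]]
wrist_force: [-0.6, 0.2, 0.4]
opening: 0.0317
```

Call:
move_arm([
  {"jaw": 0.01, "tx": 0, "ty": 0, "tz": 0, "wx": 0, "wy": 0, "wz": -0.3},
  {"jaw": 0.01, "tx": 0, "ty": 0, "tz": 0, "wx": 0, "wy": 0, "wz": -0.4},
  {"jaw": 0.01, "tx": 0, "ty": 0, "tz": 0, "wx": 0, "wy": 0, "wz": -0.4},
  {"jaw": 0.01, "tx": 0, "ty": -0.004, "tz": 0, "wx": 0.2, "wy": 0, "wz": -0.4},
  {"jaw": 0.01, "tx": 0, "ty": -0.006, "tz": 0, "wx": 0.4, "wy": 0, "wz": -0.4},
  {"jaw": 0.01, "tx": 0, "ty": -0.008, "tz": 0, "wx": 0.5, "wy": 0, "wz": -0.4},
  {"jaw": 0.01, "tx": 0, "ty": -0.008, "tz": 0, "wx": 0.5, "wy": 0, "wz": -0.4},
], force=18)

```text
time_s: 11.22
tcp_pos: [0.5896, -0.1, 0.0713]
eef_rot: [[0.995, 0.1, 0.013], [0.1, -0.995, -0.009], [0.012, 0.01, -1.0]]
wrist_force: [2.6, -13.7, -0.9]
opening: 0.027
```

Call:
move_arm([
  {"jaw": 0.01, "tx": 0, "ty": 0, "tz": 0, "wx": 0, "wy": 0, "wz": 0},
  {"jaw": 0.05, "tx": 0, "ty": 0, "tz": 0, "wx": 0, "wy": 0, "wz": 0},
  {"jaw": 0.05, "tx": 0, "ty": 0, "tz": 0, "wx": 0, "wy": 0, "wz": 0},
  {"jaw": 0.05, "tx": 0, "ty": 0, "tz": 0, "wx": 0, "wy": 0, "wz": 0},
  {"jaw": 0.05, "tx": 0, "ty": 0, "tz": 0, "wx": 0, "wy": 0, "wz": 0},
  {"jaw": 0.05, "tx": 0, "ty": 0, "tz": 0, "wx": 0, "wy": 0, "wz": 0},
])

```text
time_s: 11.72
tcp_pos: [0.5896, -0.1003, 0.0714]
eef_rot: [[0.995, 0.101, 0.013], [0.101, -0.995, -0.009], [0.012, 0.011, -1.0]]
wrist_force: [0.2, -0.8, -0.3]
opening: 0.0478
```

Call:
move_arm([
  {"jaw": 0.03, "tx": 0, "ty": 0, "tz": 0, "wx": 0, "wy": 0, "wz": 0},
  {"jaw": 0.028, "tx": 0, "ty": 0, "tz": 0, "wx": 0, "wy": 0, "wz": 0},
  {"jaw": 0.028, "tx": 0, "ty": 0, "tz": 0, "wx": 0, "wy": 0, "wz": 0},
  {"jaw": 0.028, "tx": 0, "ty": 0, "tz": 0, "wx": 0, "wy": 0, "wz": 0},
  {"jaw": 0.028, "tx": 0, "ty": 0, "tz": 0, "wx": 0, "wy": 0, "wz": 0},
  {"jaw": 0.028, "tx": 0, "ty": 0, "tz": 0, "wx": 0, "wy": 0, "wz": 0},
  {"jaw": 0.028, "tx": 0, "ty": 0, "tz": 0, "wx": 0, "wy": 0, "wz": 0},
], force=3)

```text
time_s: 12.3
tcp_pos: [0.5896, -0.0994, 0.0715]
eef_rot: [[0.995, 0.101, 0.013], [0.101, -0.995, -0.009], [0.012, 0.01, -1.0]]
wrist_force: [-1.1, 4.6, 2.1]
opening: 0.0333
```

Call:
move_arm([
  {"jaw": 0.028, "tx": 0, "ty": 0, "tz": 0, "wx": 0, "wy": 0, "wz": 0},
  {"jaw": 0.028, "tx": 0, "ty": 0, "tz": 0, "wx": 0, "wy": 0, "wz": 0},
  {"jaw": 0.028, "tx": 0, "ty": 0, "tz": 0, "wx": 0, "wy": 0, "wz": 0},
  {"jaw": 0.028, "tx": 0, "ty": 0, "tz": 0, "wx": 0, "wy": 0, "wz": 0},
])

```text
time_s: 12.63
tcp_pos: [0.5896, -0.0994, 0.0715]
eef_rot: [[0.995, 0.101, 0.013], [0.101, -0.995, -0.009], [0.012, 0.01, -1.0]]
wrist_force: [-1.2, 5.0, 1.5]
opening: 0.033
```

```bash
python3 - <<'E'
from h import *
s=robot.sense();print(s['tcp_pos'],s['opening'],s['wrist_force'])
p=robot.capture('scene');save(p,'scene7.png')
for n in ['grip_post','lever_pad']: print(n,[(np.array(m['point']),m['confidence']) for m in robot.mark_of(p,n)[:4]])
a=cv2.imread('pics/scene7.png')[210:300,290:390];cv2.imwrite('pics/c_7.png',cv2.resize(a,None,fx=6,fy=6,interpolation=2))
E
```

```text
[ 0.5896 -0.0994  0.0715] 0.032971190968344034 [-1.2032  4.9597  1.456 ]
grip_post [(array([0.5753, 0.0066, 0.0367]), 0.61), (array([ 0.5884, -0.1087,  0.0849]), 0.55)]
lever_pad [(array([ 0.587 , -0.0889,  0.088 ]), 0.66)]
```

View pics/c_7.png

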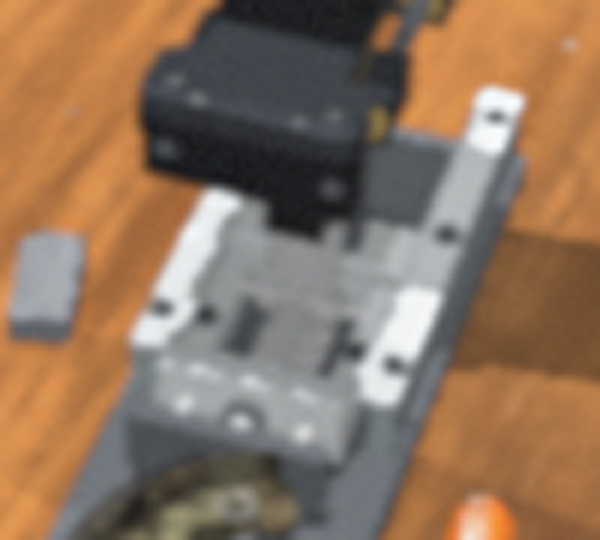

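Call:
move_arm([
  {"jaw": 0.06, "tx": 0, "ty": 0, "tz": 0, "wx": 0, "wy": 0, "wz": 0},
  {"jaw": 0.06, "tx": 0, "ty": 0, "tz": 0, "wx": 0, "wy": 0, "wz": 0},
  {"jaw": 0.06, "tx": 0, "ty": 0.001, "tz": 0, "wx": 0, "wy": 0, "wz": 0},
  {"jaw": 0.06, "tx": 0, "ty": 0.001, "tz": 0, "wx": 0, "wy": 0, "wz": 0},
  {"jaw": 0.06, "tx": 0, "ty": 0.001, "tz": 0, "wx": 0, "wy": 0, "wz": 0},
  {"jaw": 0.06, "tx": 0, "ty": 0.001, "tz": 0, "wx": 0, "wy": 0, "wz": 0},
])

```text
time_s: 13.28
tcp_pos: [0.5897, -0.1011, 0.0714]
eef_rot: [[0.995, 0.1, 0.013], [0.101, -0.995, -0.009], [0.012, 0.01, -1.0]]
wrist_force: [0.3, -0.4, 0.2]
opening: 0.0586
```

Call:
move_arm([
  {"jaw": 0.04, "tx": 0, "ty": 0, "tz": 0, "wx": 0, "wy": 0, "wz": 0},
  {"jaw": 0.04, "tx": 0, "ty": 0, "tz": 0, "wx": 0, "wy": 0, "wz": 0},
  {"jaw": 0.04, "tx": 0, "ty": 0, "tz": 0, "wx": 0, "wy": 0, "wz": 0},
  {"jaw": 0.04, "tx": 0, "ty": 0, "tz": 0, "wx": 0, "wy": 0, "wz": 0},
  {"jaw": 0.04, "tx": 0, "ty": 0, "tz": 0, "wx": 0, "wy": 0, "wz": 0},
  {"jaw": 0.04, "tx": 0, "ty": 0, "tz": 0, "wx": 0, "wy": 0, "wz": 0},
  {"jaw": 0.04, "tx": 0, "ty": 0, "tz": 0, "wx": 0, "wy": 0, "wz": 0},
], force=8)

```text
time_s: 13.87
tcp_pos: [0.5897, -0.1011, 0.0714]
eef_rot: [[0.995, 0.101, 0.013], [0.101, -0.995, -0.009], [0.012, 0.01, -1.0]]
wrist_force: [-0.3, 0.3, 0.4]
opening: 0.0404
```

Call:
move_arm([
  {"jaw": 0.037, "tx": 0, "ty": 0, "tz": 0, "wx": 0, "wy": 0, "wz": 0},
  {"jaw": 0.037, "tx": 0, "ty": 0, "tz": 0, "wx": 0, "wy": 0, "wz": 0},
  {"jaw": 0.037, "tx": 0, "ty": 0, "tz": 0, "wx": 0, "wy": 0, "wz": 0},
])

```text
time_s: 14.12
tcp_pos: [0.5897, -0.1006, 0.0714]
eef_rot: [[0.995, 0.101, 0.013], [0.101, -0.995, -0.009], [0.012, 0.01, -1.0]]
wrist_force: [-0.8, 1.6, -0.4]
opening: 0.0376
```

Call:
move_arm([
  {"jaw": 0.034, "tx": 0, "ty": 0, "tz": 0, "wx": 0, "wy": 0, "wz": 0},
  {"jaw": 0.034, "tx": 0, "ty": 0, "tz": 0, "wx": 0, "wy": 0, "wz": 0},
  {"jaw": 0.034, "tx": 0, "ty": 0, "tz": 0, "wx": 0, "wy": 0, "wz": 0},
])

```text
time_s: 14.37
tcp_pos: [0.5896, -0.0993, 0.0713]
eef_rot: [[0.995, 0.102, 0.013], [0.102, -0.995, -0.007], [0.012, 0.008, -1.0]]
wrist_force: [-0.1, 3.7, 0.5]
opening: 0.0344
```

Call:
move_arm([
  {"jaw": 0.01, "tx": 0, "ty": 0, "tz": 0, "wx": 0, "wy": 0, "wz": 0},
  {"jaw": 0.01, "tx": 0, "ty": 0, "tz": 0, "wx": 0, "wy": 0, "wz": 0},
  {"jaw": 0.01, "tx": 0, "ty": 0, "tz": 0, "wx": 0, "wy": 0, "wz": 0},
  {"jaw": 0.01, "tx": 0, "ty": -0.004, "tz": 0, "wx": 0.2, "wy": 0, "wz": 0},
  {"jaw": 0.01, "tx": 0, "ty": -0.007, "tz": 0, "wx": 0.4, "wy": 0, "wz": 0},
  {"jaw": 0.01, "tx": 0, "ty": -0.0088, "tz": 0, "wx": 0.5, "wy": 0, "wz": 0},
  {"jaw": 0.01, "tx": 0, "ty": -0.0088, "tz": 0, "wx": 0.5, "wy": 0, "wz": 0},
  {"jaw": 0.01, "tx": 0, "ty": -0.0088, "tz": 0, "wx": 0.5, "wy": 0, "wz": 0},
], force=18)

```text
time_s: 15.03
tcp_pos: [0.5895, -0.0984, 0.0713]
eef_rot: [[0.995, 0.097, 0.014], [0.097, -0.995, -0.007], [0.014, 0.008, -1.0]]
wrist_force: [2.3, -13.8, -2.9]
opening: 0.0267
```

Call:
move_arm([
  {"jaw": 0.01, "tx": 0, "ty": 0, "tz": 0, "wx": 0, "wy": 0, "wz": 0},
  {"jaw": 0.055, "tx": 0, "ty": 0, "tz": 0, "wx": 0, "wy": 0, "wz": 0},
  {"jaw": 0.055, "tx": 0, "ty": 0, "tz": 0, "wx": 0, "wy": 0, "wz": 0},
  {"jaw": 0.055, "tx": 0, "ty": 0, "tz": 0, "wx": 0, "wy": 0, "wz": 0},
  {"jaw": 0.055, "tx": 0, "ty": 0, "tz": 0, "wx": 0, "wy": 0, "wz": 0},
  {"jaw": 0.055, "tx": 0, "ty": 0.001, "tz": 0, "wx": 0, "wy": 0, "wz": 0},
  {"jaw": 0.055, "tx": 0, "ty": 0.001, "tz": 0, "wx": 0, "wy": 0, "wz": 0},
])

```text
time_s: 15.62
tcp_pos: [0.5897, -0.1001, 0.0715]
eef_rot: [[0.995, 0.097, 0.014], [0.097, -0.995, -0.008], [0.014, 0.009, -1.0]]
wrist_force: [0.0, 0.1, -1.2]
opening: 0.053
```

Call:
move_arm([
  {"jaw": 0.04, "tx": 0, "ty": 0, "tz": 0, "wx": 0, "wy": 0, "wz": 0},
  {"jaw": 0.04, "tx": 0, "ty": 0, "tz": 0, "wx": 0, "wy": 0, "wz": 0},
  {"jaw": 0.04, "tx": 0, "ty": 0, "tz": 0, "wx": 0, "wy": 0, "wz": 0},
  {"jaw": 0.04, "tx": 0, "ty": 0, "tz": 0, "wx": 0, "wy": 0, "wz": 0},
  {"jaw": 0.04, "tx": 0, "ty": 0, "tz": 0, "wx": 0, "wy": 0, "wz": 0},
  {"jaw": 0.04, "tx": 0, "ty": 0, "tz": 0, "wx": 0, "wy": 0, "wz": 0},
], force=8)

```text
time_s: 16.12
tcp_pos: [0.5896, -0.0986, 0.0714]
eef_rot: [[0.995, 0.098, 0.014], [0.098, -0.995, -0.006], [0.014, 0.008, -1.0]]
wrist_force: [-1.0, 4.1, 0.9]
opening: 0.041
```

Call:
move_arm([
  {"jaw": 0.055, "tx": 0, "ty": 0.0015, "tz": 0, "wx": 0, "wy": 0, "wz": 0},
  {"jaw": 0.055, "tx": 0, "ty": 0.0015, "tz": 0, "wx": 0, "wy": 0, "wz": 0},
  {"jaw": 0.055, "tx": 0, "ty": 0.0015, "tz": 0, "wx": 0, "wy": 0, "wz": 0},
  {"jaw": 0.055, "tx": 0, "ty": 0.0015, "tz": 0, "wx": 0, "wy": 0, "wz": 0},
  {"jaw": 0.048, "tx": 0, "ty": 0.0015, "tz": 0, "wx": 0, "wy": 0, "wz": 0},
  {"jaw": 0.048, "tx": 0, "ty": 0.0015, "tz": 0, "wx": 0, "wy": 0, "wz": 0},
  {"jaw": 0.048, "tx": 0, "ty": 0.0015, "tz": 0, "wx": 0, "wy": 0, "wz": 0},
  {"jaw": 0.048, "tx": 0, "ty": 0.0015, "tz": 0, "wx": 0, "wy": 0, "wz": 0},
])

```text
time_s: 16.78
tcp_pos: [0.5898, -0.1003, 0.0715]
eef_rot: [[0.995, 0.098, 0.014], [0.098, -0.995, -0.006], [0.014, 0.008, -1.0]]
wrist_force: [0.0, 0.6, -0.1]
opening: 0.0485
```

Call:
move_arm([
  {"jaw": 0.0455, "tx": 0, "ty": 0, "tz": 0, "wx": 0, "wy": 0, "wz": 0},
  {"jaw": 0.0455, "tx": 0, "ty": 0, "tz": 0, "wx": 0, "wy": 0, "wz": 0},
  {"jaw": 0.0455, "tx": 0, "ty": 0, "tz": 0, "wx": 0, "wy": 0, "wz": 0},
])

```text
time_s: 17.03
tcp_pos: [0.5898, -0.1003, 0.0715]
eef_rot: [[0.995, 0.098, 0.014], [0.098, -0.995, -0.006], [0.014, 0.008, -1.0]]
wrist_force: [-0.1, 0.4, 0.8]
opening: 0.0456
```

Call:
move_arm([
  {"jaw": 0.044, "tx": 0, "ty": 0, "tz": 0, "wx": 0, "wy": 0, "wz": 0},
  {"jaw": 0.044, "tx": 0, "ty": 0, "tz": 0, "wx": 0, "wy": 0, "wz": 0},
  {"jaw": 0.044, "tx": 0, "ty": 0, "tz": 0, "wx": 0, "wy": 0, "wz": 0},
])

```text
time_s: 17.28
tcp_pos: [0.5897, -0.1002, 0.0714]
eef_rot: [[0.995, 0.098, 0.014], [0.098, -0.995, -0.006], [0.013, 0.008, -1.0]]
wrist_force: [-0.1, 0.7, -0.1]
opening: 0.044
```

Call:
move_arm([
  {"jaw": 0.01, "tx": 0, "ty": -0.001, "tz": 0, "wx": 0, "wy": 0, "wz": 0},
  {"jaw": 0.01, "tx": 0, "ty": -0.001, "tz": 0, "wx": 0, "wy": 0, "wz": 0},
  {"jaw": 0.01, "tx": 0, "ty": -0.001, "tz": 0, "wx": 0, "wy": 0, "wz": 0},
  {"jaw": 0.01, "tx": 0, "ty": -0.001, "tz": 0, "wx": 0, "wy": 0, "wz": 0},
  {"jaw": 0.01, "tx": 0, "ty": -0.006, "tz": 0, "wx": 0.4, "wy": 0, "wz": -0.2},
  {"jaw": 0.01, "tx": 0, "ty": -0.01, "tz": 0, "wx": 0.5, "wy": 0, "wz": -0.4},
  {"jaw": 0.01, "tx": 0, "ty": -0.0116, "tz": 0, "wx": 0.5, "wy": 0, "wz": -0.4},
  {"jaw": 0.01, "tx": 0, "ty": -0.0116, "tz": 0, "wx": 0.5, "wy": 0, "wz": -0.4},
], force=18)

```text
time_s: 17.95
tcp_pos: [0.5894, -0.0968, 0.0714]
eef_rot: [[0.995, 0.1, 0.015], [0.1, -0.995, -0.006], [0.015, 0.008, -1.0]]
wrist_force: [3.1, -13.1, -3.3]
opening: 0.0265
```

Call:
move_arm([
  {"jaw": 0.01, "tx": 0, "ty": 0, "tz": 0, "wx": 0, "wy": 0, "wz": 0},
  {"jaw": 0.06, "tx": 0, "ty": 0, "tz": 0, "wx": 0, "wy": 0, "wz": 0},
  {"jaw": 0.06, "tx": 0, "ty": 0, "tz": 0, "wx": 0, "wy": 0, "wz": 0},
  {"jaw": 0.06, "tx": 0, "ty": 0, "tz": 0, "wx": 0, "wy": 0, "wz": 0},
  {"jaw": 0.06, "tx": 0, "ty": 0, "tz": 0, "wx": 0, "wy": 0, "wz": 0},
  {"jaw": 0.06, "tx": 0, "ty": 0.001, "tz": 0, "wx": 0, "wy": 0, "wz": 0},
  {"jaw": 0.06, "tx": 0, "ty": 0.001, "tz": 0, "wx": 0, "wy": 0, "wz": 0},
])

```text
time_s: 18.53
tcp_pos: [0.5895, -0.0979, 0.0714]
eef_rot: [[0.995, 0.1, 0.015], [0.1, -0.995, -0.007], [0.015, 0.008, -1.0]]
wrist_force: [-0.6, -0.1, -0.9]
opening: 0.056
```

Call:
move_arm([
  {"jaw": 0.047, "tx": 0, "ty": 0, "tz": 0, "wx": 0, "wy": 0, "wz": 0},
  {"jaw": 0.047, "tx": 0, "ty": 0, "tz": 0, "wx": 0, "wy": 0, "wz": 0},
  {"jaw": 0.047, "tx": 0, "ty": 0, "tz": 0, "wx": 0, "wy": 0, "wz": 0},
  {"jaw": 0.047, "tx": 0, "ty": 0, "tz": 0, "wx": 0, "wy": 0, "wz": 0},
  {"jaw": 0.047, "tx": 0, "ty": 0, "tz": 0, "wx": 0, "wy": 0, "wz": 0},
], force=8)

```text
time_s: 18.95
tcp_pos: [0.5895, -0.0979, 0.0714]
eef_rot: [[0.995, 0.1, 0.015], [0.1, -0.995, -0.007], [0.015, 0.008, -1.0]]
wrist_force: [-0.1, 0.7, 0.3]
opening: 0.0475
```

Call:
move_arm([
  {"jaw": 0.045, "tx": 0, "ty": 0, "tz": 0, "wx": 0, "wy": 0, "wz": 0},
  {"jaw": 0.045, "tx": 0, "ty": 0, "tz": 0, "wx": 0, "wy": 0, "wz": 0},
  {"jaw": 0.045, "tx": 0, "ty": 0, "tz": 0, "wx": 0, "wy": 0, "wz": 0},
])

```text
time_s: 19.2
tcp_pos: [0.5895, -0.0979, 0.0714]
eef_rot: [[0.995, 0.1, 0.015], [0.1, -0.995, -0.007], [0.015, 0.008, -1.0]]
wrist_force: [0.5, 0.2, 0.0]
opening: 0.0453
```

Call:
move_arm([
  {"jaw": 0.0435, "tx": 0, "ty": 0, "tz": 0, "wx": 0, "wy": 0, "wz": 0},
  {"jaw": 0.0435, "tx": 0, "ty": 0, "tz": 0, "wx": 0, "wy": 0, "wz": 0},
  {"jaw": 0.0435, "tx": 0, "ty": 0, "tz": 0, "wx": 0, "wy": 0, "wz": 0},
])

```text
time_s: 19.45
tcp_pos: [0.5895, -0.0979, 0.0714]
eef_rot: [[0.995, 0.1, 0.015], [0.1, -0.995, -0.007], [0.015, 0.008, -1.0]]
wrist_force: [0.5, -0.3, -0.1]
opening: 0.0439
```

Call:
move_arm([
  {"jaw": 0.041, "tx": 0, "ty": 0, "tz": 0, "wx": 0, "wy": 0, "wz": 0},
  {"jaw": 0.041, "tx": 0, "ty": 0, "tz": 0, "wx": 0, "wy": 0, "wz": 0},
  {"jaw": 0.041, "tx": 0, "ty": 0, "tz": 0, "wx": 0, "wy": 0, "wz": 0},
])

```text
time_s: 19.7
tcp_pos: [0.5895, -0.0979, 0.0714]
eef_rot: [[0.995, 0.1, 0.015], [0.1, -0.995, -0.007], [0.015, 0.008, -1.0]]
wrist_force: [0.6, -0.8, -0.0]
opening: 0.0412
```

Call:
move_arm([
  {"jaw": 0.038, "tx": 0, "ty": 0, "tz": 0, "wx": 0, "wy": 0, "wz": 0},
  {"jaw": 0.038, "tx": 0, "ty": 0, "tz": 0, "wx": 0, "wy": 0, "wz": 0},
  {"jaw": 0.038, "tx": 0, "ty": 0, "tz": 0, "wx": 0, "wy": 0, "wz": 0},
])

```text
time_s: 19.95
tcp_pos: [0.5895, -0.0979, 0.0714]
eef_rot: [[0.995, 0.1, 0.015], [0.1, -0.995, -0.007], [0.015, 0.008, -1.0]]
wrist_force: [-1.1, -1.8, 0.3]
opening: 0.0385
```

```bash
python3 - <<'E'
from h import *
s=robot.sense();print(s['tcp_pos'],s['opening'],s['wrist_force'])
for c in ['scene','top']:
    p=robot.capture(c);save(p,c+'8.png')
    for n in ['grip_post','lever_pad','pad_plate']: print(n,[(np.array(m['point']),m['confidence']) for m in robot.mark_of(p,n)[:4]])
a=cv2.imread('pics/scene8.png')[210:300,290:390];cv2.imwrite('pics/c_8.png',cv2.resize(a,None,fx=6,fy=6,interpolation=2))
E
```

```text
[ 0.5895 -0.0979  0.0714] 0.0384591434577904 [-1.1395 -1.7578  0.2736]
grip_post [(array([ 0.5898, -0.1044,  0.0879]), 0.93)]
lever_pad [(array([ 0.5861, -0.0892,  0.0855]), 0.63)]
pad_plate [(array([0.5759, 0.0063, 0.038 ]), 0.6)]
grip_post []
lever_pad []
pad_plate [(array([0.5783, 0.0092, 0.034 ]), 0.5), (array([ 0.6876, -0.0748,  0.0012]), 0.41)]
```

View pics/c_8.png

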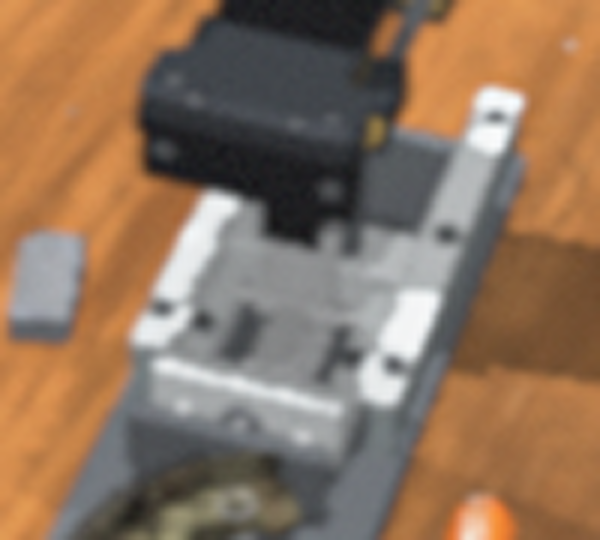

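Call:
move_arm([
  {"jaw": 0.01, "tx": 0, "ty": -0.001, "tz": 0, "wx": 0, "wy": 0, "wz": 0},
  {"jaw": 0.01, "tx": 0, "ty": -0.001, "tz": 0, "wx": 0, "wy": 0, "wz": 0},
  {"jaw": 0.01, "tx": 0, "ty": -0.001, "tz": 0, "wx": 0, "wy": 0, "wz": 0},
  {"jaw": 0.01, "tx": 0, "ty": -0.001, "tz": 0, "wx": 0, "wy": 0, "wz": 0},
  {"jaw": 0.01, "tx": 0, "ty": 0, "tz": 0, "wx": 0, "wy": 0, "wz": 0},
  {"jaw": 0.01, "tx": 0, "ty": 0.0008, "tz": 0, "wx": 0, "wy": 0, "wz": 0},
  {"jaw": 0.01, "tx": 0, "ty": 0.0008, "tz": 0, "wx": 0, "wy": 0, "wz": 0},
], force=18)

```text
time_s: 20.93
tcp_pos: [0.5896, -0.0988, 0.0713]
eef_rot: [[0.995, 0.099, 0.015], [0.1, -0.995, -0.006], [0.015, 0.008, -1.0]]
wrist_force: [0.8, -2.9, -1.7]
opening: 0.0265
```

Call:
move_arm([
  {"jaw": 0.01, "tx": 0, "ty": 0, "tz": 0, "wx": 0, "wy": 0, "wz": 0},
  {"jaw": 0.05, "tx": 0, "ty": 0, "tz": 0, "wx": 0, "wy": 0, "wz": 0},
  {"jaw": 0.05, "tx": 0, "ty": 0, "tz": 0, "wx": 0, "wy": 0, "wz": 0},
  {"jaw": 0.05, "tx": 0, "ty": 0, "tz": 0, "wx": 0, "wy": 0, "wz": 0},
  {"jaw": 0.05, "tx": 0, "ty": 0, "tz": 0, "wx": 0, "wy": 0, "wz": 0},
  {"jaw": 0.05, "tx": 0, "ty": 0, "tz": 0, "wx": 0, "wy": 0, "wz": 0},
  {"jaw": 0.05, "tx": 0, "ty": 0, "tz": 0, "wx": 0, "wy": 0, "wz": 0},
])

```text
time_s: 21.52
tcp_pos: [0.5896, -0.099, 0.0714]
eef_rot: [[0.995, 0.099, 0.015], [0.1, -0.995, -0.007], [0.015, 0.008, -1.0]]
wrist_force: [-0.2, 0.3, 0.0]
opening: 0.0488
```

Call:
move_arm([
  {"jaw": 0.05, "tx": 0, "ty": -0.004, "tz": 0, "wx": 0, "wy": 0, "wz": 0},
  {"jaw": 0.05, "tx": 0, "ty": -0.007, "tz": 0, "wx": 0, "wy": 0, "wz": 0},
  {"jaw": 0.05, "tx": 0, "ty": -0.01, "tz": 0, "wx": 0, "wy": 0, "wz": 0},
  {"jaw": 0.05, "tx": 0, "ty": -0.012, "tz": 0, "wx": 0, "wy": 0, "wz": 0},
  {"jaw": 0.05, "tx": 0, "ty": -0.013, "tz": 0, "wx": 0, "wy": 0, "wz": 0},
  {"jaw": 0.05, "tx": 0, "ty": -0.013, "tz": 0, "wx": 0, "wy": 0, "wz": 0},
])

```text
time_s: 22.02
tcp_pos: [0.5885, -0.0876, 0.0712]
eef_rot: [[0.995, 0.099, 0.016], [0.099, -0.995, -0.009], [0.015, 0.01, -1.0]]
wrist_force: [0.8, -4.7, -1.7]
opening: 0.0502
```

Call:
move_arm([
  {"jaw": 0.05, "tx": 0, "ty": -0.002, "tz": 0, "wx": 0, "wy": 0, "wz": 0},
  {"jaw": 0.05, "tx": 0, "ty": -0.003, "tz": 0, "wx": 0, "wy": 0, "wz": 0},
  {"jaw": 0.05, "tx": 0, "ty": -0.0035, "tz": 0, "wx": 0, "wy": 0, "wz": 0},
  {"jaw": 0.05, "tx": 0, "ty": -0.0035, "tz": 0, "wx": 0, "wy": 0, "wz": 0},
])

```text
time_s: 22.35
tcp_pos: [0.5885, -0.0876, 0.0712]
eef_rot: [[0.995, 0.096, 0.017], [0.096, -0.995, -0.012], [0.016, 0.014, -1.0]]
wrist_force: [2.3, -7.8, -2.3]
opening: 0.0501
```

Call:
move_arm([
  {"jaw": 0.05, "tx": 0, "ty": -0.0035, "tz": 0, "wx": 0, "wy": 0, "wz": 0},
  {"jaw": 0.05, "tx": 0, "ty": -0.004, "tz": 0, "wx": 0, "wy": 0, "wz": 0},
  {"jaw": 0.05, "tx": 0, "ty": -0.0045, "tz": 0, "wx": 0, "wy": 0, "wz": 0},
  {"jaw": 0.05, "tx": 0, "ty": -0.0045, "tz": 0, "wx": 0, "wy": 0, "wz": 0},
])

```text
time_s: 22.68
tcp_pos: [0.5887, -0.0878, 0.0711]
eef_rot: [[0.995, 0.093, 0.018], [0.094, -0.995, -0.017], [0.016, 0.019, -1.0]]
wrist_force: [3.3, -11.0, -3.0]
opening: 0.0501
```

Call:
move_arm([
  {"jaw": 0.05, "tx": 0, "ty": -0.0045, "tz": 0, "wx": 0.2, "wy": 0, "wz": -0.2},
  {"jaw": 0.05, "tx": 0, "ty": -0.005, "tz": 0, "wx": 0.3, "wy": 0, "wz": -0.3},
  {"jaw": 0.05, "tx": 0, "ty": -0.0055, "tz": 0, "wx": 0.4, "wy": 0, "wz": -0.3},
  {"jaw": 0.05, "tx": 0, "ty": -0.0055, "tz": 0, "wx": 0.4, "wy": 0, "wz": -0.3},
])

```text
time_s: 23.02
tcp_pos: [0.5887, -0.0878, 0.0711]
eef_rot: [[0.995, 0.095, 0.019], [0.095, -0.995, -0.016], [0.017, 0.018, -1.0]]
wrist_force: [2.0, -11.3, -0.7]
opening: 0.0503
```

Call:
move_arm([
  {"jaw": 0.05, "tx": 0, "ty": -0.0055, "tz": 0, "wx": 0.2, "wy": 0, "wz": -0.2},
  {"jaw": 0.05, "tx": 0, "ty": -0.006, "tz": 0, "wx": 0.3, "wy": 0, "wz": -0.3},
  {"jaw": 0.05, "tx": 0, "ty": -0.0065, "tz": 0, "wx": 0.4, "wy": 0, "wz": -0.3},
])

```text
time_s: 23.27
tcp_pos: [0.5887, -0.0876, 0.0711]
eef_rot: [[0.995, 0.096, 0.019], [0.097, -0.995, -0.016], [0.018, 0.018, -1.0]]
wrist_force: [3.4, -13.0, -1.6]
opening: 0.05
```

Call:
move_arm([
  {"jaw": 0.05, "tx": 0, "ty": -0.006, "tz": 0, "wx": 0.2, "wy": 0, "wz": -0.2},
  {"jaw": 0.05, "tx": 0, "ty": -0.007, "tz": 0, "wx": 0.4, "wy": 0, "wz": -0.3},
  {"jaw": 0.05, "tx": 0, "ty": -0.0075, "tz": 0, "wx": 0.4, "wy": 0, "wz": -0.3},
])

```text
time_s: 23.52
tcp_pos: [0.5886, -0.0876, 0.0711]
eef_rot: [[0.995, 0.097, 0.02], [0.097, -0.995, -0.017], [0.019, 0.019, -1.0]]
wrist_force: [3.3, -14.7, -2.0]
opening: 0.0498
```

Call:
move_arm([
  {"jaw": 0.05, "tx": 0, "ty": -0.007, "tz": 0, "wx": 0.2, "wy": 0, "wz": -0.2},
  {"jaw": 0.05, "tx": 0, "ty": -0.0078, "tz": 0, "wx": 0.4, "wy": 0, "wz": -0.3},
  {"jaw": 0.05, "tx": 0, "ty": -0.0082, "tz": 0, "wx": 0.4, "wy": 0, "wz": -0.3},
])

```text
time_s: 23.77
tcp_pos: [0.5887, -0.0875, 0.071]
eef_rot: [[0.995, 0.097, 0.021], [0.097, -0.995, -0.018], [0.02, 0.02, -1.0]]
wrist_force: [4.0, -16.7, -2.7]
opening: 0.05
```

Call:
move_arm([
  {"jaw": 0.056, "tx": 0, "ty": 0.003, "tz": 0, "wx": 0, "wy": 0, "wz": 0},
  {"jaw": 0.056, "tx": 0, "ty": 0.006, "tz": 0, "wx": 0, "wy": 0, "wz": 0},
  {"jaw": 0.056, "tx": 0, "ty": 0.009, "tz": 0, "wx": 0.4, "wy": 0, "wz": 0},
  {"jaw": 0.056, "tx": 0, "ty": 0.0115, "tz": 0, "wx": 0.6, "wy": 0, "wz": 0},
  {"jaw": 0.056, "tx": 0, "ty": 0.0115, "tz": 0, "wx": 0.6, "wy": 0, "wz": 0},
  {"jaw": 0.056, "tx": 0, "ty": 0.0115, "tz": 0, "wx": 0.6, "wy": 0, "wz": 0},
], force=8)

```text
time_s: 24.27
tcp_pos: [0.5897, -0.0983, 0.0712]
eef_rot: [[0.995, 0.098, 0.02], [0.098, -0.995, -0.007], [0.019, 0.009, -1.0]]
wrist_force: [0.8, -0.1, 1.1]
opening: 0.0561
```

```bash
python3 - <<'E'
from h import *
s=robot.sense();print(s['tcp_pos'],s['opening'],s['wrist_force'])
p=robot.capture('scene');save(p,'scene9.png')
for n in ['grip_post','lever_pad','pad_plate']: print(n,[(np.array(m['point']),m['confidence']) for m in robot.mark_of(p,n)[:2]])
a=cv2.imread('pics/scene9.png')[210:300,290:390];cv2.imwrite('pics/c_9.png',cv2.resize(a,None,fx=6,fy=6,interpolation=2))
E
```

```text
[ 0.5897 -0.0983  0.0712] 0.05606387823421844 [ 0.8114 -0.068   1.1157]
grip_post [(array([ 0.5908, -0.1041,  0.0865]), 0.68), (array([0.5752, 0.0832, 0.0173]), 0.38)]
lever_pad [(array([ 0.5875, -0.0863,  0.0885]), 0.56)]
pad_plate [(array([0.5766, 0.0059, 0.0364]), 0.54)]
```

View pics/c_9.png

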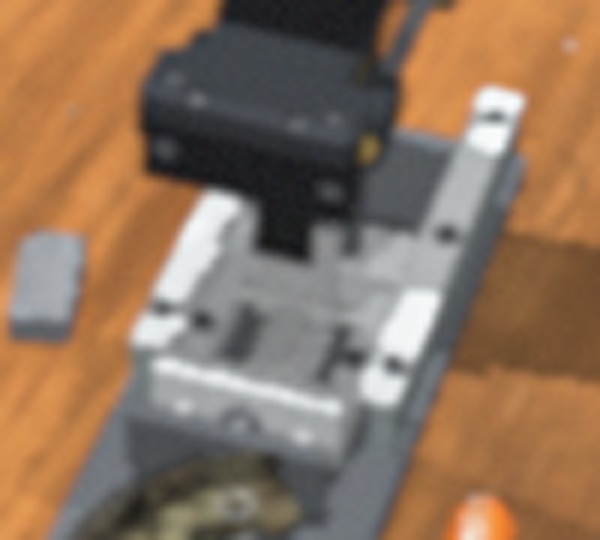

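Call:
move_arm([
  {"jaw": 0.0455, "tx": 0, "ty": 0, "tz": 0, "wx": 0, "wy": 0, "wz": 0},
  {"jaw": 0.0455, "tx": 0, "ty": 0, "tz": 0, "wx": 0, "wy": 0, "wz": 0},
  {"jaw": 0.0455, "tx": 0, "ty": 0, "tz": 0, "wx": 0, "wy": 0, "wz": 0},
  {"jaw": 0.0455, "tx": 0, "ty": 0, "tz": 0, "wx": 0, "wy": 0, "wz": 0},
])

```text
time_s: 24.8
tcp_pos: [0.5898, -0.0982, 0.0713]
eef_rot: [[0.995, 0.098, 0.02], [0.098, -0.995, -0.007], [0.02, 0.009, -1.0]]
wrist_force: [0.4, -0.5, -0.5]
opening: 0.0463
```

Call:
move_arm([
  {"jaw": 0.043, "tx": 0, "ty": 0, "tz": 0, "wx": 0, "wy": 0, "wz": 0},
  {"jaw": 0.043, "tx": 0, "ty": 0, "tz": 0, "wx": 0, "wy": 0, "wz": 0},
  {"jaw": 0.043, "tx": 0, "ty": 0, "tz": 0, "wx": 0, "wy": 0, "wz": 0},
])

```text
time_s: 25.05
tcp_pos: [0.5898, -0.0983, 0.0713]
eef_rot: [[0.995, 0.098, 0.02], [0.098, -0.995, -0.007], [0.02, 0.009, -1.0]]
wrist_force: [0.5, 0.4, -0.3]
opening: 0.0432
```

Call:
move_arm([
  {"jaw": 0.041, "tx": 0, "ty": 0, "tz": 0, "wx": 0, "wy": 0, "wz": 0},
  {"jaw": 0.041, "tx": 0, "ty": 0, "tz": 0, "wx": 0, "wy": 0, "wz": 0},
  {"jaw": 0.041, "tx": 0, "ty": 0, "tz": 0, "wx": 0, "wy": 0, "wz": 0},
])

```text
time_s: 25.3
tcp_pos: [0.5898, -0.0983, 0.0713]
eef_rot: [[0.995, 0.098, 0.02], [0.098, -0.995, -0.007], [0.02, 0.009, -1.0]]
wrist_force: [0.5, 0.0, 0.1]
opening: 0.0414
```

Call:
move_arm([
  {"jaw": 0.039, "tx": 0, "ty": 0, "tz": 0, "wx": 0, "wy": 0, "wz": 0},
  {"jaw": 0.039, "tx": 0, "ty": 0, "tz": 0, "wx": 0, "wy": 0, "wz": 0},
  {"jaw": 0.039, "tx": 0, "ty": 0, "tz": 0, "wx": 0, "wy": 0, "wz": 0},
])

```text
time_s: 25.55
tcp_pos: [0.5898, -0.0983, 0.0713]
eef_rot: [[0.995, 0.098, 0.02], [0.098, -0.995, -0.007], [0.02, 0.009, -1.0]]
wrist_force: [0.6, 0.3, 0.1]
opening: 0.0392
```

Call:
move_arm([
  {"jaw": 0.037, "tx": 0, "ty": 0, "tz": 0, "wx": 0, "wy": 0, "wz": 0},
  {"jaw": 0.037, "tx": 0, "ty": 0, "tz": 0, "wx": 0, "wy": 0, "wz": 0},
  {"jaw": 0.037, "tx": 0, "ty": 0, "tz": 0, "wx": 0, "wy": 0, "wz": 0},
])

```text
time_s: 25.8
tcp_pos: [0.5898, -0.0983, 0.0713]
eef_rot: [[0.995, 0.098, 0.02], [0.098, -0.995, -0.007], [0.02, 0.009, -1.0]]
wrist_force: [0.1, 0.3, 0.7]
opening: 0.0371
```

Call:
move_arm([
  {"jaw": 0.035, "tx": 0, "ty": 0, "tz": 0, "wx": 0, "wy": 0, "wz": 0},
  {"jaw": 0.035, "tx": 0, "ty": 0, "tz": 0, "wx": 0, "wy": 0, "wz": 0},
  {"jaw": 0.035, "tx": 0, "ty": 0, "tz": 0, "wx": 0, "wy": 0, "wz": 0},
])

```text
time_s: 26.05
tcp_pos: [0.5898, -0.0978, 0.0713]
eef_rot: [[0.995, 0.098, 0.02], [0.098, -0.995, -0.007], [0.02, 0.009, -1.0]]
wrist_force: [0.4, 1.6, 0.3]
opening: 0.0352
```

Call:
move_arm([
  {"jaw": 0.05, "tx": 0, "ty": 0.001, "tz": 0, "wx": 0, "wy": 0, "wz": 0},
  {"jaw": 0.05, "tx": 0, "ty": 0, "tz": 0, "wx": 0, "wy": 0, "wz": 0},
  {"jaw": 0.05, "tx": 0, "ty": -0.003, "tz": 0, "wx": 0, "wy": 0, "wz": 0},
  {"jaw": 0.05, "tx": 0, "ty": -0.006, "tz": 0, "wx": 0, "wy": 0, "wz": 0},
  {"jaw": 0.05, "tx": 0, "ty": -0.009, "tz": 0, "wx": 0, "wy": 0, "wz": 0},
  {"jaw": 0.05, "tx": 0, "ty": -0.012, "tz": 0, "wx": 0.2, "wy": 0, "wz": -0.2},
  {"jaw": 0.05, "tx": 0, "ty": -0.0145, "tz": 0, "wx": 0.4, "wy": 0, "wz": -0.4},
  {"jaw": 0.05, "tx": 0, "ty": -0.0155, "tz": 0, "wx": 0.6, "wy": 0, "wz": -0.4},
])

```text
time_s: 26.72
tcp_pos: [0.5886, -0.087, 0.0713]
eef_rot: [[0.994, 0.103, 0.02], [0.103, -0.995, -0.002], [0.02, 0.004, -1.0]]
wrist_force: [1.1, -10.6, 0.0]
opening: 0.0497
```

Call:
move_arm([
  {"jaw": 0.05, "tx": 0, "ty": -0.004, "tz": 0, "wx": 0.3, "wy": 0, "wz": -0.3},
  {"jaw": 0.05, "tx": 0, "ty": -0.0055, "tz": 0, "wx": 0.6, "wy": 0, "wz": -0.6},
  {"jaw": 0.05, "tx": 0, "ty": -0.007, "tz": 0, "wx": 0.8, "wy": 0, "wz": -0.8},
  {"jaw": 0.05, "tx": 0, "ty": -0.0075, "tz": 0, "wx": 0.8, "wy": 0, "wz": -0.8},
])

```text
time_s: 27.05
tcp_pos: [0.5883, -0.0868, 0.0714]
eef_rot: [[0.993, 0.113, 0.02], [0.113, -0.994, 0.004], [0.02, -0.001, -1.0]]
wrist_force: [2.6, -13.5, -0.3]
opening: 0.0501
```

Call:
move_arm([
  {"jaw": 0.05, "tx": 0, "ty": -0.006, "tz": 0, "wx": 0, "wy": 0, "wz": 0.1},
  {"jaw": 0.05, "tx": 0, "ty": -0.0075, "tz": 0, "wx": 0, "wy": 0, "wz": 0.2},
  {"jaw": 0.05, "tx": 0, "ty": -0.0085, "tz": 0, "wx": 0, "wy": 0, "wz": 0.2},
  {"jaw": 0.05, "tx": 0, "ty": -0.0085, "tz": 0, "wx": 0, "wy": 0, "wz": 0.2},
])

```text
time_s: 27.38
tcp_pos: [0.5886, -0.0867, 0.0713]
eef_rot: [[0.994, 0.105, 0.023], [0.105, -0.994, -0.005], [0.022, 0.008, -1.0]]
wrist_force: [4.8, -14.8, -4.6]
opening: 0.0509
```

Call:
move_arm([
  {"jaw": 0.05, "tx": 0, "ty": -0.0075, "tz": 0, "wx": 0, "wy": 0, "wz": 0},
  {"jaw": 0.05, "tx": 0, "ty": -0.0085, "tz": 0, "wx": 0, "wy": 0, "wz": 0},
  {"jaw": 0.05, "tx": 0, "ty": -0.009, "tz": 0, "wx": 0.1, "wy": 0, "wz": 0},
])

```text
time_s: 27.63
tcp_pos: [0.5887, -0.0861, 0.0711]
eef_rot: [[0.995, 0.1, 0.025], [0.101, -0.995, -0.013], [0.024, 0.015, -1.0]]
wrist_force: [4.4, -15.6, -3.8]
opening: 0.0523
```

Call:
move_arm([
  {"jaw": 0.05, "tx": 0, "ty": -0.005, "tz": 0, "wx": 0, "wy": 0, "wz": 0},
  {"jaw": 0.05, "tx": 0, "ty": -0.006, "tz": 0, "wx": 0, "wy": 0, "wz": 0},
  {"jaw": 0.05, "tx": 0, "ty": -0.007, "tz": 0, "wx": 0.3, "wy": 0, "wz": -0.1},
  {"jaw": 0.05, "tx": 0, "ty": -0.008, "tz": 0, "wx": 0.4, "wy": 0, "wz": -0.2},
], force=30)

```text
time_s: 27.97
tcp_pos: [0.5889, -0.0872, 0.071]
eef_rot: [[0.995, 0.099, 0.027], [0.099, -0.995, -0.016], [0.025, 0.018, -1.0]]
wrist_force: [4.0, -17.9, -2.9]
opening: 0.0505
```

Call:
move_arm([
  {"jaw": 0.05, "tx": 0, "ty": -0.007, "tz": 0, "wx": 0.1, "wy": 0, "wz": 0},
  {"jaw": 0.05, "tx": 0, "ty": -0.008, "tz": 0, "wx": 0.2, "wy": 0, "wz": -0.1},
  {"jaw": 0.05, "tx": 0, "ty": -0.009, "tz": 0, "wx": 0.4, "wy": 0, "wz": -0.2},
])

```text
time_s: 28.22
tcp_pos: [0.589, -0.0874, 0.0709]
eef_rot: [[0.995, 0.097, 0.028], [0.098, -0.995, -0.019], [0.026, 0.022, -0.999]]
wrist_force: [4.0, -16.7, -2.8]
opening: 0.0499
```

Call:
move_arm([
  {"jaw": 0.05, "tx": 0, "ty": -0.008, "tz": 0, "wx": 0.3, "wy": 0, "wz": -0.1},
  {"jaw": 0.05, "tx": 0, "ty": -0.01, "tz": 0, "wx": 0.6, "wy": 0, "wz": -0.2},
  {"jaw": 0.05, "tx": 0, "ty": -0.011, "tz": 0, "wx": 0.8, "wy": 0, "wz": -0.3},
])

```text
time_s: 28.47
tcp_pos: [0.589, -0.0865, 0.071]
eef_rot: [[0.995, 0.097, 0.029], [0.098, -0.995, -0.016], [0.028, 0.019, -0.999]]
wrist_force: [3.2, -18.4, -1.5]
opening: 0.0497
```

Call:
move_arm([
  {"jaw": 0.05, "tx": 0, "ty": -0.009, "tz": 0, "wx": 0.3, "wy": 0, "wz": 0},
  {"jaw": 0.05, "tx": 0, "ty": -0.01, "tz": 0, "wx": 0.5, "wy": 0, "wz": -0.2},
  {"jaw": 0.05, "tx": 0, "ty": -0.0105, "tz": 0, "wx": 0.6, "wy": 0, "wz": -0.3},
])

```text
time_s: 28.72
tcp_pos: [0.589, -0.0863, 0.071]
eef_rot: [[0.995, 0.097, 0.031], [0.097, -0.995, -0.017], [0.029, 0.02, -0.999]]
wrist_force: [3.5, -18.7, -1.7]
opening: 0.0502
```

Call:
move_arm([
  {"jaw": 0.056, "tx": 0, "ty": 0.003, "tz": 0, "wx": 0, "wy": 0, "wz": 0},
  {"jaw": 0.056, "tx": 0, "ty": 0.006, "tz": 0, "wx": 0.2, "wy": -0.5, "wz": 0},
  {"jaw": 0.056, "tx": 0, "ty": 0.009, "tz": 0, "wx": 0.4, "wy": -1, "wz": -0.2},
  {"jaw": 0.056, "tx": 0, "ty": 0.0115, "tz": 0, "wx": 0.5, "wy": -1.5, "wz": -0.4},
  {"jaw": 0.049, "tx": 0, "ty": 0.0115, "tz": 0, "wx": 0.5, "wy": -1.5, "wz": -0.4},
  {"jaw": 0.049, "tx": 0, "ty": 0.0115, "tz": 0, "wx": 0.5, "wy": -1.5, "wz": -0.4},
  {"jaw": 0.049, "tx": 0, "ty": 0.0115, "tz": 0, "wx": 0.5, "wy": -1.5, "wz": -0.4},
], force=8)

```text
time_s: 29.3
tcp_pos: [0.5901, -0.0968, 0.0711]
eef_rot: [[0.994, 0.105, 0.003], [0.105, -0.994, -0.01], [0.002, 0.01, -1.0]]
wrist_force: [0.3, 0.6, 0.1]
opening: 0.0501
```

Call:
move_arm([
  {"jaw": 0.045, "tx": 0, "ty": 0, "tz": 0, "wx": 0, "wy": 0, "wz": 0},
  {"jaw": 0.045, "tx": 0, "ty": 0, "tz": 0, "wx": 0, "wy": 0, "wz": 0},
  {"jaw": 0.045, "tx": 0, "ty": 0, "tz": 0, "wx": 0, "wy": 0, "wz": 0},
])

```text
time_s: 29.55
tcp_pos: [0.59, -0.0964, 0.0711]
eef_rot: [[0.994, 0.106, 0.003], [0.106, -0.994, -0.01], [0.002, 0.01, -1.0]]
wrist_force: [0.1, 0.1, -0.1]
opening: 0.0455
```

Call:
move_arm([
  {"jaw": 0.042, "tx": 0, "ty": 0, "tz": 0, "wx": 0, "wy": 0, "wz": 0},
  {"jaw": 0.042, "tx": 0, "ty": 0, "tz": 0, "wx": 0, "wy": 0, "wz": 0},
  {"jaw": 0.042, "tx": 0, "ty": 0, "tz": 0, "wx": 0, "wy": 0, "wz": 0},
])

```text
time_s: 29.8
tcp_pos: [0.59, -0.0964, 0.0711]
eef_rot: [[0.994, 0.106, 0.003], [0.106, -0.994, -0.01], [0.002, 0.01, -1.0]]
wrist_force: [0.9, 0.5, -0.0]
opening: 0.0424
```

Call:
move_arm([
  {"jaw": 0.04, "tx": 0, "ty": 0, "tz": 0, "wx": 0, "wy": 0, "wz": 0},
  {"jaw": 0.04, "tx": 0, "ty": 0, "tz": 0, "wx": 0, "wy": 0, "wz": 0},
  {"jaw": 0.04, "tx": 0, "ty": 0, "tz": 0, "wx": 0, "wy": 0, "wz": 0},
])

```text
time_s: 30.05
tcp_pos: [0.59, -0.0964, 0.0712]
eef_rot: [[0.994, 0.106, 0.003], [0.106, -0.994, -0.01], [0.002, 0.01, -1.0]]
wrist_force: [-1.4, 0.6, -1.0]
opening: 0.0402
```

Call:
move_arm([
  {"jaw": 0.038, "tx": 0, "ty": 0, "tz": 0, "wx": 0, "wy": 0, "wz": 0},
  {"jaw": 0.038, "tx": 0, "ty": 0, "tz": 0, "wx": 0, "wy": 0, "wz": 0},
  {"jaw": 0.038, "tx": 0, "ty": 0, "tz": 0, "wx": 0, "wy": 0, "wz": 0},
])

```text
time_s: 30.3
tcp_pos: [0.59, -0.0964, 0.0711]
eef_rot: [[0.994, 0.105, 0.003], [0.106, -0.994, -0.01], [0.002, 0.01, -1.0]]
wrist_force: [-0.2, -0.1, 0.9]
opening: 0.0383
```

Call:
move_arm([
  {"jaw": 0.036, "tx": 0, "ty": 0, "tz": 0, "wx": 0, "wy": 0, "wz": 0},
  {"jaw": 0.036, "tx": 0, "ty": 0, "tz": 0, "wx": 0, "wy": 0, "wz": 0},
  {"jaw": 0.036, "tx": 0, "ty": 0, "tz": 0, "wx": 0, "wy": 0, "wz": 0},
])

```text
time_s: 30.55
tcp_pos: [0.59, -0.0964, 0.0711]
eef_rot: [[0.994, 0.105, 0.003], [0.105, -0.994, -0.01], [0.002, 0.01, -1.0]]
wrist_force: [0.3, -0.1, 0.1]
opening: 0.0361
```

Call:
move_arm([
  {"jaw": 0.034, "tx": 0, "ty": 0, "tz": 0, "wx": 0, "wy": 0, "wz": 0},
  {"jaw": 0.034, "tx": 0, "ty": 0, "tz": 0, "wx": 0, "wy": 0, "wz": 0},
  {"jaw": 0.034, "tx": 0, "ty": 0, "tz": 0, "wx": 0, "wy": 0, "wz": 0},
])

```text
time_s: 30.8
tcp_pos: [0.59, -0.0961, 0.0711]
eef_rot: [[0.994, 0.106, 0.003], [0.106, -0.994, -0.01], [0.002, 0.01, -1.0]]
wrist_force: [0.9, 0.5, -0.7]
opening: 0.0343
```

Call:
move_arm([
  {"jaw": 0.032, "tx": 0, "ty": 0, "tz": 0, "wx": 0, "wy": 0, "wz": 0},
  {"jaw": 0.032, "tx": 0, "ty": 0, "tz": 0, "wx": 0, "wy": 0, "wz": 0},
  {"jaw": 0.032, "tx": 0, "ty": 0, "tz": 0, "wx": 0, "wy": 0, "wz": 0},
])

```text
time_s: 31.05
tcp_pos: [0.5899, -0.0953, 0.0711]
eef_rot: [[0.994, 0.106, 0.003], [0.106, -0.994, -0.009], [0.002, 0.009, -1.0]]
wrist_force: [-1.1, 2.4, -0.1]
opening: 0.0323
```

Call:
move_arm([
  {"jaw": 0.01, "tx": 0, "ty": 0.002, "tz": 0, "wx": 0, "wy": 0, "wz": 0},
  {"jaw": 0.01, "tx": 0, "ty": 0.002, "tz": 0, "wx": 0, "wy": 0, "wz": 0},
  {"jaw": 0.01, "tx": 0, "ty": 0.002, "tz": 0, "wx": 0, "wy": 0, "wz": 0},
  {"jaw": 0.01, "tx": 0, "ty": 0.003, "tz": 0, "wx": 0, "wy": 0, "wz": 0},
  {"jaw": 0.01, "tx": 0, "ty": 0.0035, "tz": 0, "wx": 0, "wy": 0, "wz": 0},
  {"jaw": 0.01, "tx": 0, "ty": 0.004, "tz": 0, "wx": 0, "wy": 0, "wz": 0},
  {"jaw": 0.01, "tx": 0, "ty": 0.004, "tz": 0, "wx": 0, "wy": 0, "wz": 0},
], force=18)

```text
time_s: 31.63
tcp_pos: [0.5902, -0.0985, 0.0711]
eef_rot: [[0.994, 0.107, 0.003], [0.107, -0.994, -0.008], [0.002, 0.008, -1.0]]
wrist_force: [-0.7, 2.7, -0.3]
opening: 0.0263
```

Call:
move_arm([
  {"jaw": 0.01, "tx": 0, "ty": 0.0012, "tz": 0, "wx": 0, "wy": 0, "wz": 0},
  {"jaw": 0.01, "tx": 0, "ty": 0.002, "tz": 0, "wx": 0, "wy": 0, "wz": 0},
  {"jaw": 0.01, "tx": 0, "ty": 0.002, "tz": 0, "wx": 0, "wy": 0, "wz": 0},
  {"jaw": 0.01, "tx": 0, "ty": 0.002, "tz": 0, "wx": 0, "wy": 0, "wz": 0},
])

```text
time_s: 31.97
tcp_pos: [0.5904, -0.1003, 0.071]
eef_rot: [[0.994, 0.107, 0.003], [0.107, -0.994, -0.008], [0.002, 0.008, -1.0]]
wrist_force: [-0.7, 4.0, 0.4]
opening: 0.0261
```

Call:
move_arm([
  {"jaw": 0.01, "tx": 0, "ty": 0, "tz": 0, "wx": 0, "wy": 0, "wz": 0},
  {"jaw": 0.056, "tx": 0, "ty": 0, "tz": 0, "wx": 0, "wy": 0, "wz": 0},
  {"jaw": 0.056, "tx": 0, "ty": 0, "tz": 0, "wx": 0, "wy": 0, "wz": 0},
  {"jaw": 0.056, "tx": 0, "ty": 0, "tz": 0, "wx": 0, "wy": 0, "wz": 0},
  {"jaw": 0.056, "tx": 0, "ty": 0, "tz": 0, "wx": 0, "wy": 0, "wz": 0},
  {"jaw": 0.048, "tx": 0, "ty": 0, "tz": 0, "wx": 0, "wy": 0, "wz": 0},
  {"jaw": 0.048, "tx": 0, "ty": 0, "tz": 0, "wx": 0, "wy": 0, "wz": 0},
], force=8)

```text
time_s: 32.55
tcp_pos: [0.5905, -0.1015, 0.071]
eef_rot: [[0.994, 0.106, 0.003], [0.106, -0.994, -0.009], [0.002, 0.009, -1.0]]
wrist_force: [0.9, -0.0, -0.1]
opening: 0.0479
```

Call:
move_arm([
  {"jaw": 0.044, "tx": 0, "ty": 0, "tz": 0, "wx": 0, "wy": 0, "wz": 0},
  {"jaw": 0.044, "tx": 0, "ty": 0, "tz": 0, "wx": 0, "wy": 0, "wz": 0},
  {"jaw": 0.044, "tx": 0, "ty": 0, "tz": 0, "wx": 0, "wy": 0, "wz": 0},
])

```text
time_s: 32.8
tcp_pos: [0.5905, -0.1018, 0.071]
eef_rot: [[0.994, 0.105, 0.003], [0.105, -0.994, -0.009], [0.002, 0.009, -1.0]]
wrist_force: [-0.4, -0.1, 0.2]
opening: 0.0446
```

Call:
move_arm([
  {"jaw": 0.042, "tx": 0, "ty": 0, "tz": 0, "wx": 0, "wy": 0, "wz": 0},
  {"jaw": 0.042, "tx": 0, "ty": 0, "tz": 0, "wx": 0, "wy": 0, "wz": 0},
  {"jaw": 0.042, "tx": 0, "ty": 0, "tz": 0, "wx": 0, "wy": 0, "wz": 0},
])

```text
time_s: 33.05
tcp_pos: [0.5905, -0.1018, 0.0711]
eef_rot: [[0.994, 0.105, 0.003], [0.106, -0.994, -0.009], [0.002, 0.009, -1.0]]
wrist_force: [-0.2, 0.5, -0.4]
opening: 0.0422
```

Call:
move_arm([
  {"jaw": 0.04, "tx": 0, "ty": 0, "tz": 0, "wx": 0, "wy": 0, "wz": 0},
  {"jaw": 0.04, "tx": 0, "ty": 0, "tz": 0, "wx": 0, "wy": 0, "wz": 0},
  {"jaw": 0.04, "tx": 0, "ty": 0, "tz": 0, "wx": 0, "wy": 0, "wz": 0},
])

```text
time_s: 33.3
tcp_pos: [0.5905, -0.1018, 0.071]
eef_rot: [[0.994, 0.106, 0.003], [0.106, -0.994, -0.009], [0.002, 0.009, -1.0]]
wrist_force: [-0.3, -0.2, 0.5]
opening: 0.0403
```

Call:
move_arm([
  {"jaw": 0.038, "tx": 0, "ty": 0, "tz": 0, "wx": 0, "wy": 0, "wz": 0},
  {"jaw": 0.038, "tx": 0, "ty": 0, "tz": 0, "wx": 0, "wy": 0, "wz": 0},
  {"jaw": 0.038, "tx": 0, "ty": 0, "tz": 0, "wx": 0, "wy": 0, "wz": 0},
])

```text
time_s: 33.55
tcp_pos: [0.5905, -0.1018, 0.071]
eef_rot: [[0.994, 0.106, 0.003], [0.106, -0.994, -0.009], [0.002, 0.009, -1.0]]
wrist_force: [0.3, 0.3, -0.0]
opening: 0.0386
```

Call:
move_arm([
  {"jaw": 0.036, "tx": 0, "ty": 0, "tz": 0, "wx": 0, "wy": 0, "wz": 0},
  {"jaw": 0.036, "tx": 0, "ty": 0, "tz": 0, "wx": 0, "wy": 0, "wz": 0},
  {"jaw": 0.036, "tx": 0, "ty": 0, "tz": 0, "wx": 0, "wy": 0, "wz": 0},
])

```text
time_s: 33.8
tcp_pos: [0.5905, -0.1014, 0.071]
eef_rot: [[0.994, 0.106, 0.003], [0.106, -0.994, -0.009], [0.002, 0.009, -1.0]]
wrist_force: [0.5, 0.8, 0.6]
opening: 0.0364
```

Call:
move_arm([
  {"jaw": 0.0345, "tx": 0, "ty": 0, "tz": 0, "wx": 0, "wy": 0, "wz": 0},
  {"jaw": 0.0345, "tx": 0, "ty": 0, "tz": 0, "wx": 0, "wy": 0, "wz": 0},
  {"jaw": 0.0345, "tx": 0, "ty": 0, "tz": 0, "wx": 0, "wy": 0, "wz": 0},
])

```text
time_s: 34.05
tcp_pos: [0.5904, -0.1007, 0.071]
eef_rot: [[0.994, 0.106, 0.003], [0.106, -0.994, -0.008], [0.002, 0.008, -1.0]]
wrist_force: [-0.1, 1.8, 1.2]
opening: 0.0348
```

Call:
move_arm([
  {"jaw": 0.05, "tx": 0, "ty": 0.001, "tz": 0, "wx": 0, "wy": 0, "wz": 0},
  {"jaw": 0.05, "tx": 0, "ty": 0, "tz": 0, "wx": 0, "wy": 0, "wz": 0},
  {"jaw": 0.05, "tx": 0, "ty": -0.003, "tz": 0, "wx": 0, "wy": 0, "wz": 0},
  {"jaw": 0.05, "tx": 0, "ty": -0.007, "tz": 0, "wx": 0, "wy": 0, "wz": 0},
  {"jaw": 0.05, "tx": 0, "ty": -0.01, "tz": 0, "wx": 0, "wy": 0, "wz": 0},
  {"jaw": 0.05, "tx": 0, "ty": -0.013, "tz": 0, "wx": 0.2, "wy": 0, "wz": 0},
  {"jaw": 0.05, "tx": 0, "ty": -0.015, "tz": 0, "wx": 0.4, "wy": 0, "wz": 0},
  {"jaw": 0.05, "tx": 0, "ty": -0.016, "tz": 0, "wx": 0.6, "wy": 0, "wz": 0},
], force=30)

```text
time_s: 34.72
tcp_pos: [0.5893, -0.0896, 0.0711]
eef_rot: [[0.995, 0.104, 0.003], [0.104, -0.995, -0.003], [0.003, 0.004, -1.0]]
wrist_force: [2.0, -9.7, -0.5]
opening: 0.0504
```

Call:
move_arm([
  {"jaw": 0.05, "tx": 0, "ty": -0.005, "tz": 0, "wx": 0.3, "wy": 0, "wz": -0.1},
  {"jaw": 0.05, "tx": 0, "ty": -0.0065, "tz": 0, "wx": 0.5, "wy": 0, "wz": -0.2},
  {"jaw": 0.05, "tx": 0, "ty": -0.008, "tz": 0, "wx": 0.6, "wy": 0, "wz": -0.3},
  {"jaw": 0.05, "tx": 0, "ty": -0.008, "tz": 0, "wx": 0.6, "wy": 0, "wz": -0.3},
])

```text
time_s: 35.05
tcp_pos: [0.5892, -0.0888, 0.0711]
eef_rot: [[0.994, 0.105, 0.004], [0.105, -0.994, -0.001], [0.004, 0.001, -1.0]]
wrist_force: [2.7, -11.9, -2.4]
opening: 0.0496
```

Call:
move_arm([
  {"jaw": 0.05, "tx": 0, "ty": -0.006, "tz": 0, "wx": 0, "wy": 0, "wz": 0},
  {"jaw": 0.05, "tx": 0, "ty": -0.007, "tz": 0, "wx": 0.1, "wy": 0, "wz": 0},
  {"jaw": 0.05, "tx": 0, "ty": -0.0075, "tz": 0, "wx": 0.2, "wy": 0, "wz": 0},
  {"jaw": 0.05, "tx": 0, "ty": -0.0075, "tz": 0, "wx": 0.2, "wy": 0, "wz": 0},
])

```text
time_s: 35.38
tcp_pos: [0.5893, -0.0886, 0.071]
eef_rot: [[0.995, 0.101, 0.006], [0.101, -0.995, -0.006], [0.005, 0.006, -1.0]]
wrist_force: [3.7, -12.4, -4.0]
opening: 0.0503
```

Call:
move_arm([
  {"jaw": 0.05, "tx": 0, "ty": -0.0075, "tz": 0, "wx": 0.1, "wy": 0, "wz": 0},
  {"jaw": 0.05, "tx": 0, "ty": -0.008, "tz": 0, "wx": 0.3, "wy": 0, "wz": -0.1},
  {"jaw": 0.05, "tx": 0, "ty": -0.0085, "tz": 0, "wx": 0.4, "wy": 0, "wz": -0.2},
])

```text
time_s: 35.63
tcp_pos: [0.5893, -0.0879, 0.071]
eef_rot: [[0.995, 0.1, 0.007], [0.1, -0.995, -0.007], [0.006, 0.008, -1.0]]
wrist_force: [2.2, -14.1, -2.3]
opening: 0.0501
```

Call:
move_arm([
  {"jaw": 0.05, "tx": 0, "ty": -0.0075, "tz": 0, "wx": 0.2, "wy": 0, "wz": 0},
  {"jaw": 0.05, "tx": 0, "ty": -0.0085, "tz": 0, "wx": 0.4, "wy": 0, "wz": -0.1},
  {"jaw": 0.05, "tx": 0, "ty": -0.009, "tz": 0, "wx": 0.5, "wy": 0, "wz": -0.2},
])

```text
time_s: 35.88
tcp_pos: [0.5893, -0.0871, 0.071]
eef_rot: [[0.995, 0.099, 0.008], [0.099, -0.995, -0.008], [0.008, 0.008, -1.0]]
wrist_force: [3.0, -15.1, -2.4]
opening: 0.0502
```

Call:
move_arm([
  {"jaw": 0.05, "tx": 0, "ty": -0.0075, "tz": 0, "wx": 0.2, "wy": 0, "wz": 0},
  {"jaw": 0.05, "tx": 0, "ty": -0.008, "tz": 0, "wx": 0.4, "wy": 0, "wz": -0.2},
  {"jaw": 0.05, "tx": 0, "ty": -0.0085, "tz": 0, "wx": 0.4, "wy": 0, "wz": -0.2},
])

```text
time_s: 36.13
tcp_pos: [0.5894, -0.0872, 0.0709]
eef_rot: [[0.995, 0.098, 0.01], [0.098, -0.995, -0.01], [0.009, 0.011, -1.0]]
wrist_force: [4.0, -16.0, -2.5]
opening: 0.05
```

Call:
move_arm([
  {"jaw": 0.056, "tx": 0, "ty": 0.003, "tz": 0, "wx": 0, "wy": 0, "wz": 0},
  {"jaw": 0.056, "tx": 0, "ty": 0.006, "tz": 0, "wx": 0.2, "wy": 0, "wz": -0.2},
  {"jaw": 0.056, "tx": 0, "ty": 0.009, "tz": 0, "wx": 0.3, "wy": 0, "wz": -0.4},
  {"jaw": 0.056, "tx": 0, "ty": 0.0112, "tz": 0, "wx": 0.3, "wy": 0, "wz": -0.4},
  {"jaw": 0.048, "tx": 0, "ty": 0.0112, "tz": 0, "wx": 0.3, "wy": 0, "wz": -0.4},
  {"jaw": 0.043, "tx": 0, "ty": 0.0112, "tz": 0, "wx": 0.3, "wy": 0, "wz": -0.4},
  {"jaw": 0.043, "tx": 0, "ty": 0.0112, "tz": 0, "wx": 0.3, "wy": 0, "wz": -0.4},
  {"jaw": 0.043, "tx": 0, "ty": 0.0112, "tz": 0, "wx": 0.3, "wy": 0, "wz": -0.4},
], force=8)

```text
time_s: 36.8
tcp_pos: [0.5905, -0.0977, 0.071]
eef_rot: [[0.994, 0.106, 0.009], [0.106, -0.994, -0.004], [0.009, 0.005, -1.0]]
wrist_force: [-0.1, -0.0, -0.5]
opening: 0.0445
```

Call:
move_arm([
  {"jaw": 0.0415, "tx": 0, "ty": 0, "tz": 0, "wx": 0, "wy": 0, "wz": 0},
  {"jaw": 0.0415, "tx": 0, "ty": 0, "tz": 0, "wx": 0, "wy": 0, "wz": 0},
  {"jaw": 0.0415, "tx": 0, "ty": 0, "tz": 0, "wx": 0, "wy": 0, "wz": 0},
])

```text
time_s: 37.05
tcp_pos: [0.5904, -0.0968, 0.071]
eef_rot: [[0.994, 0.106, 0.009], [0.106, -0.994, -0.004], [0.009, 0.005, -1.0]]
wrist_force: [0.2, 1.3, 0.2]
opening: 0.0418
```

Call:
move_arm([
  {"jaw": 0.04, "tx": 0, "ty": 0, "tz": 0, "wx": 0, "wy": 0, "wz": 0},
  {"jaw": 0.04, "tx": 0, "ty": 0, "tz": 0, "wx": 0, "wy": 0, "wz": 0},
  {"jaw": 0.04, "tx": 0, "ty": 0, "tz": 0, "wx": 0, "wy": 0, "wz": 0},
])

```text
time_s: 37.3
tcp_pos: [0.5904, -0.0962, 0.071]
eef_rot: [[0.994, 0.107, 0.009], [0.107, -0.994, -0.003], [0.009, 0.004, -1.0]]
wrist_force: [-0.4, 2.4, -0.1]
opening: 0.0399
```

Call:
move_arm([
  {"jaw": 0.07, "tx": 0, "ty": 0.001, "tz": 0, "wx": 0, "wy": 0, "wz": 0},
  {"jaw": 0.07, "tx": 0, "ty": 0, "tz": 0, "wx": 0, "wy": 0, "wz": 0},
  {"jaw": 0.07, "tx": 0, "ty": -0.001, "tz": 0, "wx": 0, "wy": 0, "wz": 0},
  {"jaw": 0.07, "tx": 0, "ty": -0.001, "tz": 0, "wx": 0, "wy": 0, "wz": 0},
  {"jaw": 0.07, "tx": 0, "ty": -0.001, "tz": -0.02, "wx": 0, "wy": 0, "wz": 0},
  {"jaw": 0.07, "tx": 0, "ty": -0.001, "tz": -0.04, "wx": 0, "wy": 0, "wz": 0},
  {"jaw": 0.07, "tx": 0, "ty": -0.001, "tz": -0.07, "wx": 0, "wy": 0, "wz": 0},
  {"jaw": 0.07, "tx": 0, "ty": -0.001, "tz": -0.1, "wx": 0, "wy": 0, "wz": 0},
])

```text
time_s: 37.97
tcp_pos: [0.5887, -0.0951, 0.1714]
eef_rot: [[0.994, 0.107, 0.007], [0.107, -0.994, -0.003], [0.007, 0.004, -1.0]]
wrist_force: [0.8, -0.3, 0.0]
opening: 0.0698
```

Call:
move_arm([
  {"jaw": 0.07, "tx": 0, "ty": 0.04, "tz": -0.02, "wx": 0, "wy": 0, "wz": 0},
  {"jaw": 0.07, "tx": 0, "ty": 0.08, "tz": -0.03, "wx": 0, "wy": 0, "wz": 0},
  {"jaw": 0.07, "tx": 0, "ty": 0.12, "tz": -0.04, "wx": 0, "wy": 0, "wz": 0},
  {"jaw": 0.07, "tx": 0, "ty": 0.16, "tz": -0.04, "wx": 0, "wy": 0, "wz": 0},
  {"jaw": 0.07, "tx": -0.03, "ty": 0.19, "tz": -0.04, "wx": 0, "wy": 0, "wz": 0},
  {"jaw": 0.07, "tx": -0.06, "ty": 0.22, "tz": -0.04, "wx": 0, "wy": 0, "wz": 0},
  {"jaw": 0.07, "tx": -0.06, "ty": 0.22, "tz": -0.04, "wx": 0, "wy": 0, "wz": 0},
])

```text
time_s: 38.55
tcp_pos: [0.5452, -0.3307, 0.2112]
eef_rot: [[0.996, 0.093, 0.002], [0.093, -0.996, -0.009], [0.001, 0.009, -1.0]]
wrist_force: [-0.8, -2.2, -0.0]
opening: 0.07
```

```bash
python3 - <<'E'
from h import *
s=robot.sense();print(s['time_s'],s['tcp_pos'],s['opening'],s['wrist_force'])
for c in ['scene','top']:
    p=robot.capture(c);save(p,c+'10.png')
    for n in ['grip_post','lever_pad','pad_plate','brake_shoe_2','end_stop','driver_orange','oil_stone']: print(n,[(np.array(m['point']),m['confidence']) for m in robot.mark_of(p,n)[:3]])
    X=cloud(p);P=X.reshape(-1,3);P=P[(P[:,2]>.10)&(P[:,2]<.125)&(abs(P[:,0]-.59)<.04)&(abs(P[:,1]+.095)<.05)]
    print(len(P),cv2.minAreaRect((P[:,:2]*1000).astype(np.float32)),P.min(0),P.max(0))
a=cv2.imread('pics/scene10.png')[200:380,250:420];cv2.imwrite('pics/c_10.png',cv2.resize(a,None,fx=3,fy=3,interpolation=2))
a=cv2.imread('pics/top10.png')[230:340,180:420];cv2.imwrite('pics/c_top10.png',cv2.resize(a,None,fx=3,fy=3,interpolation=2))
E
```

```text
38.55 [ 0.5452 -0.3307  0.2112] 0.0700066276042429 [-0.8309 -2.213  -0.0077]
grip_post [(array([ 0.5878, -0.1047,  0.0847]), 0.71)]
lever_pad [(array([ 0.5862, -0.0794,  0.0884]), 0.86)]
pad_plate [(array([0.5754, 0.0069, 0.0375]), 0.52), (array([0.4777, 0.031 , 0.0021]), 0.48)]
brake_shoe_2 [(array([ 0.6697, -0.3569, -0.0015]), 0.94), (array([ 0.8385, -0.2366, -0.0007]), 0.83), (array([0.5738, 0.0803, 0.0195]), 0.7)]
end_stop [(array([0.5604, 0.1633, 0.0116]), 0.74)]
driver_orange [(array([0.4776, 0.033 , 0.0007]), 0.87)]
oil_stone [(array([ 0.6909, -0.0752, -0.0005]), 0.71)]
222 ((586.3888549804688, -94.18545532226562), (31.818126678466797, 39.214778900146484), 2.5790843963623047) [ 0.5707 -0.1139  0.1   ] [ 0.6026 -0.0742  0.1191]
grip_post [(array([ 0.5902, -0.1082,  0.0852]), 0.72)]
lever_pad [(array([ 0.5848, -0.0785,  0.0907]), 0.49), (array([0.5625, 0.1629, 0.0146]), 0.43)]
pad_plate [(array([0.5798, 0.0089, 0.037 ]), 0.75)]
brake_shoe_2 [(array([0.5729, 0.0871, 0.024 ]), 0.8), (array([ 0.6716, -0.3576, -0.0015]), 0.78), (array([ 0.8368, -0.2346, -0.0031]), 0.77)]
end_stop [(array([0.5621, 0.163 , 0.0126]), 0.78)]
driver_orange [(array([ 0.4772,  0.0328, -0.0012]), 0.58)]
oil_stone [(array([ 0.6858, -0.0742,  0.0006]), 0.91)]
229 ((587.47216796875, -94.40328216552734), (30.973388671875, 38.0911979675293), 3.209165334701538) [ 0.5723 -0.1136  0.101 ] [ 0.6036 -0.0753  0.122 ]
```

View pics/c_10.png

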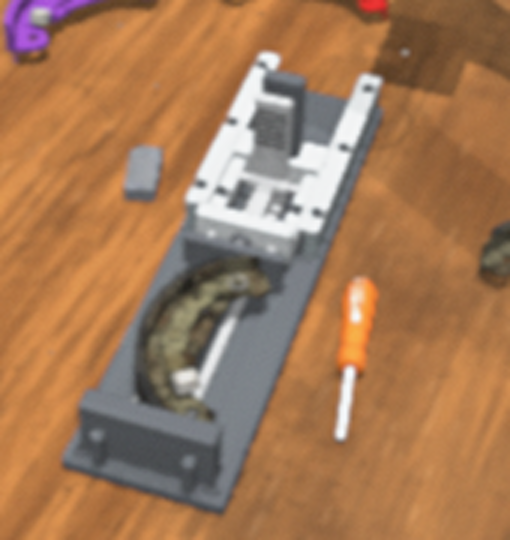

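View pics/c_top10.png

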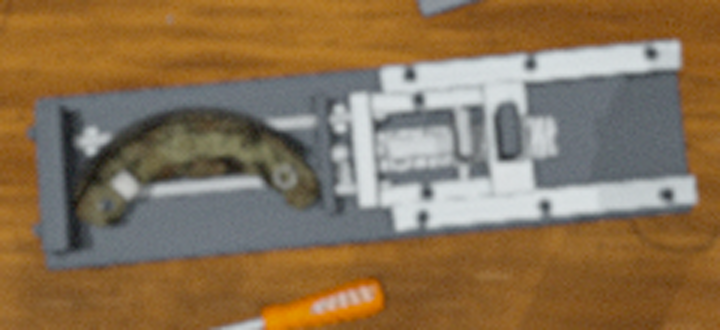

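The post and lever now measure about 38 mm across in depth, against 31 mm at the start, so the tooth is seated. The shoe sits between the pad and the stop, and the bystanders haven't moved.

```bash
python3 - <<'E'
from h import *
print(robot.job_done())
E
```

```text
the job is handed in; nothing more can be done
None
```

I clamped the shoe in the jig and handed the job in at about 38.6 s of the 67 s allowed. No verdict is reported, so the result below rests on my own checks.

**What I did:** I gripped the post and paddle, squeezed the lever to its hard end (opening about 26 mm) and slid the carriage up about 52 mm, which pushed the shoe home and pressed the pad in. The first few releases left the tooth on top of a fin and once half way down. I squeezed again and went a few millimetres back. I then let the lever go and pushed the post forward gently, and the tooth dropped into a notch.

**Last checks:**
- **Tooth seated:** the outer faces measured about 36.4 mm by feel and 38–39 mm by depth camera. At the start, with the tooth on a fin, the camera gave 31 mm. The carriage also stopped moving under a 16 N push.
- **Pad pressed in:** about 7–12 mm by the camera marks and about 11 mm from the finger contact position.
- **Shoe:** it appears in contact with both pad and end stop. I could not measure those contact forces directly.
- **Bystanders:** the screwdriver and oil stone were within 4 mm of where they started.
- **Robot:** the gripper was clear of everything.

**Weak points:** I did part of the final slide with the lever released and the tooth riding on a fin. The wrist force stayed under about 19 N in every reading, but most of that was slide friction and the pad, and the tooth's own load was not measured. Some of the position estimates during the notch search disagreed by about 0.5–1.5 mm.

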